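# Wedge the clamp press level, load the transformers and pump it tight

## Task

The glued transformers have to be clamped while they set. Push the wooden wedge under the low near edge of the clamp press's bed until the bed lies level; then stand every transformer there is upright in a row along the middle of the bed between the fence and the pad. Then pump the lever with full strokes, right down and right back up each time, at least twice and until the sprung pad is pressed firmly against the row; leave the wedge in place with the bed still level, leave the lever up, and do not disturb the other things on the bench.

Things in the scene. Friction and masses are not known exactly. Their poses are not given: they have to be found in the camera images.
- bed_mid (a point): steel bed plate of the grey clamp press, 115 mm (own x) x 190 mm (own y), 10 mm thick; this point is the middle of its top face. Own x points away from the near (low) edge towards the hinge, own y towards the fence, z up out of the plate. The press stands at any yaw within 0.2 rad; when level, the plate's top is 40 mm above the bench, flush with the tops of the grey cheeks at both ends
- bed_edge (a point): middle of the bed's near edge, a rounded lip 10 mm thick that this point lies at half thickness of; the underside is 5 mm below it: 14 mm above the bench at the start, 30 mm when level. The space below is open from the near side, 125 mm deep and 200 mm wide; a wedge slides on the bench itself
- bed (a joint): tilt of the bed about its rear hinge, rad: 0 = level, -0.14 = hanging on its stop (start), positive = near edge too high, up to 0.09. It falls freely when not propped
- fence_face (a point): middle of the fixed fence's face at the left (+y) end of the bed, 65 mm above the bench; face 100 mm (x) wide, from 39 to 89 mm high. Its own axes are those of the press: y points along the row, from the pad to the fence (the row lies on its -y side)
- pad_face (a point): middle of the sprung pad's face, which looks towards the fence (+y) from the other end of the bed, 65 mm above the bench; face 84 mm wide, from 51 to 95 mm high; same axes as fence_face. At the start it is 188 to 200 mm from the fence; pumping moves it towards the fence, it cannot be drawn back
- carriage (a joint): advance of the pad's carriage towards the fence, m, at the start 0 to 0.012, at most 0.135; driven by a ratchet: each full lever stroke after the first advances it 17 mm (the first 5 to 22 mm), a part stroke gains little or nothing. It holds where it is left
- pad (a joint): how far the sprung pad is pressed back into its carriage, m: 0 = free, 0.010 = bottomed; it takes 15 N to start and 30 N to bottom
- lever (a joint): pump lever, rad: 0 = up at rest, 0.66 = right down. Sprung; it comes back up by itself when released. It takes about 15 N at the place to press, up to 25 N as the pad presses the row
- lever_grip (a point): top of the black rubber handle of the lever, at the place to press, 115 mm from the pivot. The handle is 26 mm wide and 85 mm long and points to the press's -y, 0.5 rad above level at rest and 0.16 rad below level when right down; the pivot runs along the press's x, 120 mm above the bench, and lies at -305 mm in y and 0 in x from fence_face. It goes down about 73 mm in a full stroke
- wedge_mid (a point): plain wooden wedge, 150 mm long (own x), 45 mm wide (y), 5 mm thick at its tip (+x end), 40 mm at its butt (-x end), flat underside; this point is half-way along, 11 mm above the underside. 0.12 kg. With the bed level its tip is about 107 mm in past the near edge. It stays by friction where it is pushed
- transformer_1_mid (a point): mains transformer, 50 mm tall, 0.32 kg, maybe absent. Base plate 42 (own x) x 50 mm (own y), 10 mm high; iron core 24 (x) x 48 mm (y); yellow winding round it 40 (x) x 30 mm (y), 16 to 42 mm above the underside. This point is the core's centre, 25 mm above the underside, centred over base and winding. Thin wires at -x, no obstacle. Grip across the winding (x) or the core (y)
- transformer_2_mid (a point): mains transformer, 50 mm tall, 0.32 kg, maybe absent. Base plate 42 (own x) x 50 mm (own y), 10 mm high; iron core 24 (x) x 48 mm (y); yellow winding round it 40 (x) x 30 mm (y), 16 to 42 mm above the underside. This point is the core's centre, 25 mm above the underside, centred over base and winding. Thin wires at -x, no obstacle. Grip across the winding (x) or the core (y)
- transformer_3_mid (a point): mains transformer, 50 mm tall, 0.32 kg, maybe absent. Base plate 42 (own x) x 50 mm (own y), 10 mm high; iron core 24 (x) x 48 mm (y); yellow winding round it 40 (x) x 30 mm (y), 16 to 42 mm above the underside. This point is the core's centre, 25 mm above the underside, centred over base and winding. Thin wires at -x, no obstacle. Grip across the winding (x) or the core (y)
- tape_roll: bystander: black tape roll lying on the bench, origin at its underside; leave alone
- solder_reel: bystander: solder reel lying on the bench, origin at its underside; leave alone
- grease_pot: bystander: grease pot lying on the bench, origin at its underside; leave alone
- motor: bystander: small motor lying on the bench, origin at its underside; leave alone
Not all that is in view belongs to the job. Leave any pink look-alike of the part that bears transformer_1_mid alone.

How it is judged:
By the outcome, as a careful person would: the job done as asked, in the order asked, and still so for the second after the job is handed in, with the robot touching nothing.
Of transformer_1, transformer_2, transformer_3 only 2 to 3 are there at a start; the rules pass over those that are not, and their reading is None.
At some moment in a run one of wedge, transformer_1, transformer_2, transformer_3 may be knocked a few centimetres aside while the robot is not near it.
It also fails if it takes over 192 s, if anything falls off the work surface, if the arm or the gripper's body presses on something with over 40 N, if the wrist force passes 120 N, or if a joint passes its speed limit or range.

## Robot

A 6-joint arm with a two-finger parallel gripper is mounted at the origin on a cart in front of the work surface, level with it; the furniture and walls round the work are solid. World frame = base frame: x ahead of the robot, y to its left, z up, the work surface at z = 0. Lengths are in mm, angles in rad, forces in N, time in s.
With the tool pointing down it reaches from about 350 to 975 mm from the base axis. Payload 7.1 kg.
Tool frame: the origin (TCP) lies on the front face of the gripper's body, between the roots of the fingers; the fingertips stand 80 mm ahead of it and the grasp point (between the pads) lies 61 mm ahead of it (ctrl.tcp_to_grasp is the distance from the TCP to the grasp point, in mm); z points along the fingers, y is the direction in which the jaws open and shut (so a half turn about z gives the same grasp; the last joint's range is limited). The gripper opens to 88 mm and grips with 3 to 60 N. Pads are 20 mm wide; open, the fingers measure 115 mm over their backs; the gripper's body (75 mm by 178 mm) begins 61 mm behind the grasp point.
Start: joints at [1.253, 0.423, 1.63, -0, 1.089, -0.019], TCP at [183.952, 597.3, 302.675] pointing down, gripper open.
Joint ranges: [-3, 3], [-0.9, 2.11], [0.09, 2.58], [-1.31, 4.45], [0.11, 2.69], [-2.54, 2.54]. Speed limits (rad/s): [2.39, 2.39, 3.01, 3.14, 3.14, 3.14].

## Interface

Orientations are given as a rotation vector (axis times angle).
In Python, from workcell import telemetry, get_image, ctrl gives the robot as it stands.
- The arm moves only by the tool send_rows, never from a script. Its argument "rows" is a list of rows, each a list of 5 numbers: the shift along the tool's x, y, z in m, then the turn about the tool's z in rad, then the opening, from -1 (shut) to 1 (fully open). A call has 1 to 5 rows; each row shifts and turns the commanded pose from where the row before left it, along the tool's axes as they then stand; what a row does not reach is not made up. A row lasts 1/10 s, in which the tool goes at most 50 mm and 8.59 degrees, less where a joint would pass 70% of its speed; a pose out of reach is approached as far as the arm can. A call with a gripper value outside its range is refused whole. The fingers move at their own pace and stop on an object; the grip force is fixed at half the most. Time passes only in rows, so rows that do not move let the fingers close. It gives the time, the measured TCP pose, the force and the opening at its end, in the units of the state.
- telemetry.get_obs(): the state, without advancing time (a new reading comes with each control period).
- get_image(name): name is "scene" or "side" or "wrist"; returns a dict with "color" (400x640x3 uint8, blue, green, red), "z_map" (400x640 float32, mm along the optical axis (not along the pixel's ray), 0 where there is no reading), "camera_matrix" (3x3 intrinsics, pixels), "rvec" (rotation vector, rad) and "tvec" (3), from world to camera coordinates, as OpenCV has them. Camera axes: x right, y down, z forward; pixel columns grow to the right and rows downward; lengths in mm; the calibration is good to about 2 mm. A picture is of the moment at which its call begins.
- ctrl.close_job(): hands the job in, once; it reports no verdict.
The state is a dict: "t": time; "qpos": joint angles; "qvel": joint speeds; "joint_torque": joint torques, N m; "ee_pos": TCP position; "orientation": TCP orientation; "ft_force": force on the tool from outside, world axes, zero at the start; "moment": the same for the moment, N m; "width": finger opening in mm.
Only numpy, scipy, OpenCV 4.12 (cv2) and the standard library are available. Lean on these libraries where they do the work, as an engineer would, in place of code of your own. Each camera call takes 0.05 s, during which the arm holds its last target.

## Working session

There is one attempt and no reset: what is moved stays moved. The work goes in short steps, Python scripts to look and compute and a tool call to move; the robot and the scene stay as the last step left them, time stands still between calls to the robot, and variables do not carry over. Pictures are saved under pics/ and viewed, and the job is handed in when it is done.

Besides the shell and the picture viewer there is one more tool, called after ">>>" as name(argument=value, ...), one argument or row to a line, values as JSON. send_rows: Moves the arm, as the interface text tells. Its arguments: {"type":"object","properties":{"rows":{"type":"array"}},"required":["rows"]}

```bash
ls; mkdir -p pics
cat > h.py <<'E'
import numpy as np, cv2, sys
from workcell import telemetry, get_image, ctrl
def save(n,f):
    im=get_image(n); cv2.imwrite('pics/'+f+'.png',im['color']); np.savez('pics/'+f+'.npz',**im); return im
def load(f): return dict(np.load('pics/'+f+'.npz'))
def cam(im):
    R,_=cv2.Rodrigues(im['rvec']); return im['camera_matrix'],R,np.array(im['tvec']).reshape(3)
def cloud(im):
    K,R,t=cam(im); z=im['z_map'].astype(float); v,u=np.mgrid[0:z.shape[0],0:z.shape[1]]
    p=np.stack([(u-K[0,2])/K[0,0]*z,(v-K[1,2])/K[1,1]*z,z],-1)
    P=(p-t)@R; P[z==0]=np.nan; return P
def ray(im,u,v,h):
    K,R,t=cam(im); d=R.T@np.array([(u-K[0,2])/K[0,0],(v-K[1,2])/K[1,1],1.]); c=-R.T@t
    return c+d*(h-c[2])/d[2]
def proj(im,P):
    K,R,t=cam(im); q=(R@np.asarray(P,float)+t); return (K@q/q[2])[:2]
E
python3 - <<'E'
from h import *
for n in ['scene','side','wrist']:
    im=save(n,n+'0'); K,R,t=cam(im); print(n,-R.T@t,K[0,0],(im['z_map']>0).mean())
o=telemetry.get_obs(); print(o)
E
```

```text
pics
scene [-188.31176392 -523.47825142  832.39301618] 427.4124424472621 0.99600390625
side [ 601.94185453 -925.03837817  869.33458281] 382.3255426910788 0.99541015625
wrist [113.43196396 618.54103956 385.03248009] 337.46762679297495 0.99578515625
{'t': 0.15, 'qpos': array([ 1.25300083e+00,  4.23654285e-01,  1.63050838e+00, -1.23597620e-06,
        1.08861920e+00, -1.90027239e-02]), 'qvel': array([ 0.00150942, -0.00232635, -0.00128409, -0.00048418, -0.00072923,
        0.00047118]), 'joint_torque': array([ 1.28123087e-03, -5.44985962e+01, -2.73915964e+01,  6.43784227e-02,
        2.04316713e-02, -5.64344714e-05]), 'ee_pos': array([183.84897272, 596.98805968, 302.0894855 ]), 'orientation': array([-4.67568164e-01, -3.10640234e+00,  1.84174774e-03]), 'ft_force': array([-0.08790557, -0.30160809,  0.58801075]), 'moment': array([0.02248267, 0.01177209, 0.04161776]), 'width': 87.78759604464388}
```

View pics/scene0.png

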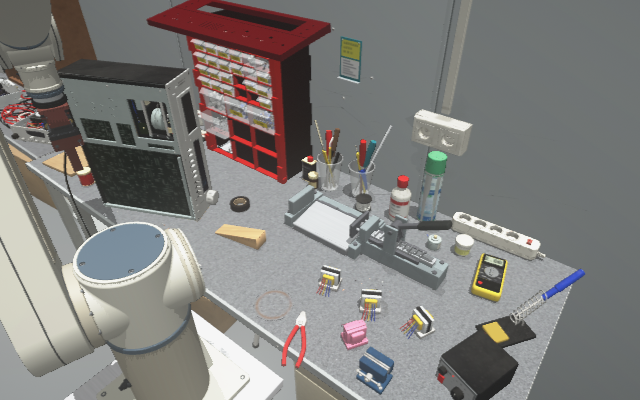

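View pics/side0.png

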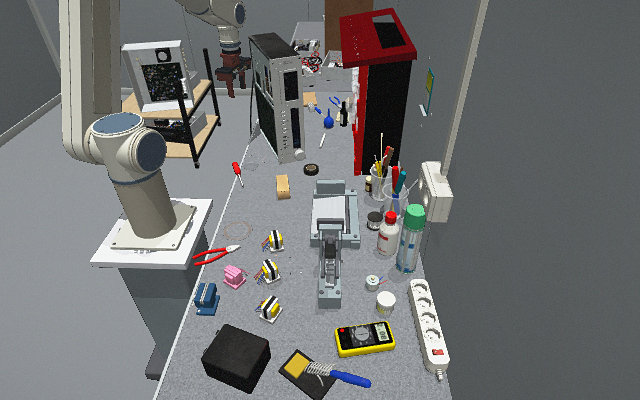

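View pics/wrist0.png

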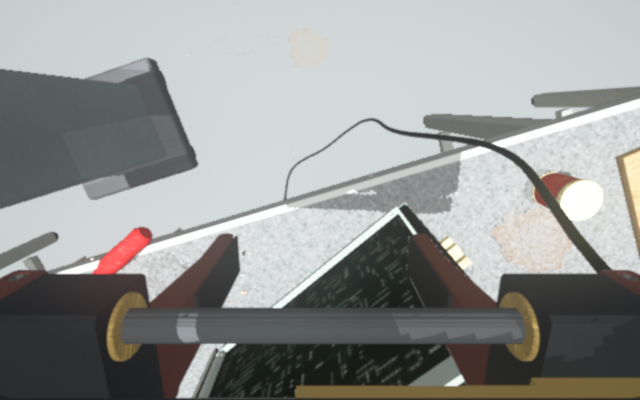

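Three yellow-wound candidates are at scene (330,278), (371,302) and (421,320). The pink look-alike is at (355,332) and a blue thing at (375,368). I'll check the choice in one close crop.

Run:
```python
from h import *
a=load('scene0');b=load('side0')
A=cv2.resize(a['color'][180:400,200:460],None,fx=3,fy=2.7)[:, :]
cv2.imwrite('pics/c1.png',cv2.resize(a['color'][180:390,200:460],(780,600)))
cv2.imwrite('pics/c2.png',cv2.resize(b['color'][150:340,180:420],(750,594)))
```

```text
(no output)
```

View pics/c1.png

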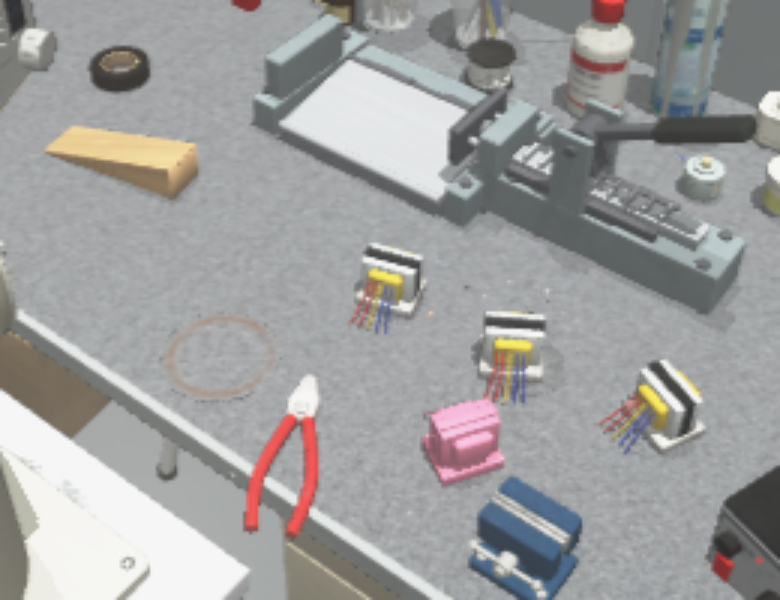

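View pics/c2.png

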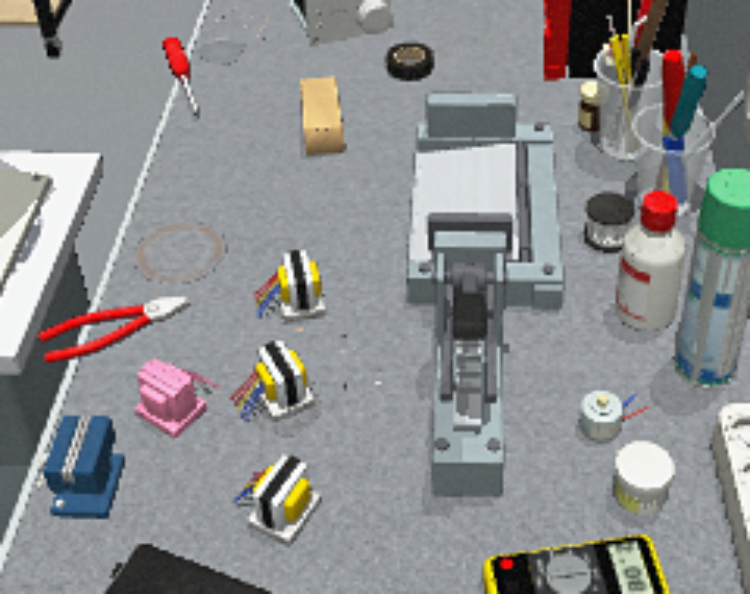

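The crop shows three yellow/black transformers standing upright; pink and blue are not ours. The wedge butt faces the side camera with its tip towards +y. Measuring next.

Run:
```python
from h import *
# top-down height map from both clouds
H=np.full((500,750,3),0,np.uint8); Z=np.full((500,750),-1e9)
# world x 250..750 (rows, up = +x), y 350..-400 
for f in ['scene0','side0']:
    im=load(f);P=cloud(im).reshape(-1,3);C=im['color'].reshape(-1,3)
    ok=np.isfinite(P[:,0])&(P[:,2]<200);P=P[ok];C=C[ok]
    b=(P[:,2]<2); print(f,'bench z',np.median(P[(abs(P[:,2])<12)&(P[:,0]>350)&(P[:,0]<700)&(abs(P[:,1])<300)][:,2]))
    r=(750-P[:,0]).astype(int);c=(350-P[:,1]).astype(int)
    ok=(r>=0)&(r<500)&(c>=0)&(c<750)
    o=np.argsort(P[ok][:,2]); 
    for i in np.where(ok)[0][o]:
        for dr in (0,1,2):
          for dc in (0,1,2):
            rr,cc=r[i]+dr-1,c[i]+dc-1
            if 0<=rr<500 and 0<=cc<750 and P[i,2]>Z[rr,cc]: Z[rr,cc]=P[i,2];H[rr,cc]=C[i]
for k in range(0,500,100): cv2.putText(H,str(750-k),(0,k+10),0,.35,(0,255,0)); 
for k in range(0,750,50): cv2.putText(H,str(350-k),(k,495),0,.35,(0,255,0))
cv2.imwrite('pics/top.png',H); np.save('pics/topZ.npy',Z)
```

```text
scene0 bench z 0.6559102247522184
side0 bench z -0.21553875496521213
```

View pics/top.png

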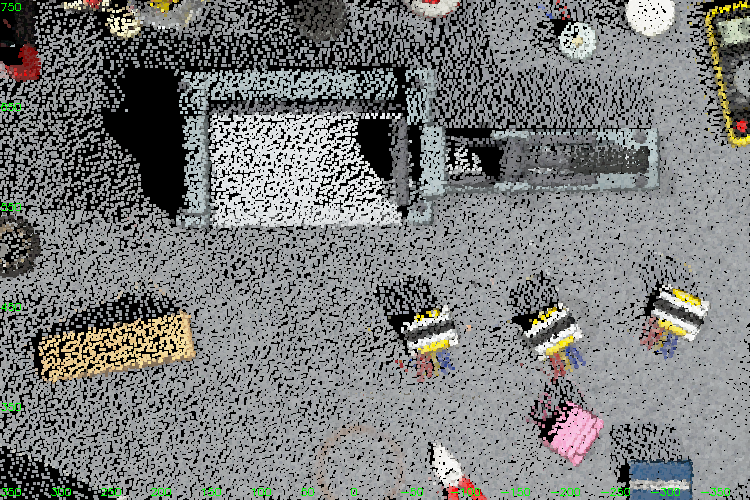

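```bash
cat >> h.py <<'E'
def pts(fs,x0,x1,y0,y1,z0,z1):
    out=[];col=[]
    for f in fs:
        im=load(f) if isinstance(f,str) else f
        P=cloud(im).reshape(-1,3);C=im['color'].reshape(-1,3).astype(int)
        k=(P[:,0]>x0)&(P[:,0]<x1)&(P[:,1]>y0)&(P[:,1]<y1)&(P[:,2]>z0)&(P[:,2]<z1)
        out.append(P[k]);col.append(C[k])
    return np.vstack(out),np.vstack(col)
def rect(P): 
    (c,s,a)=cv2.minAreaRect(P[:,:2].astype(np.float32)); return np.round(c,1),np.round(s,1),round(a,1)
E
python3 - <<'E'
from h import *
for f in [['scene0'],['side0'],['scene0','side0']]:
    print(f)
    P,C=pts(f,410,470,150,330,3,60); k=(C[:,2]-C[:,0]>40); print(' wedge',rect(P[k]))
    for n,(x0,x1,y0,y1) in enumerate([(395,470,-110,-40),(395,465,-240,-165),(410,490,-360,-290)]):
        P,C=pts(f,x0,x1,y0,y1,45.5,56); print(' T',n,len(P),rect(P),P.mean(0).round(1), P[:,2].max().round(1))
        P,C=pts(f,x0,x1,y0,y1,5,12); 
        k=(C.min(1)>150); print('   base',rect(P[k]) if k.sum()>5 else None)
    P,C=pts(f,520,700,140,190,84,100); print(' fence top',len(P),rect(P) if len(P)>5 else 0)
    P,C=pts(f,520,700,-90,-30,88,98); print(' pad top',len(P),rect(P) if len(P)>5 else 0)
    P,C=pts(f,500,700,-330,200,20,140); print(' press',rect(P))
    P,C=pts(f,500,700,-330,-100,20,70); print(' rail',rect(P))
    P,C=pts(f,500,720,-45,145,5,50); k=C.min(1)>190; print(' bed',rect(P[k]), np.linalg.lstsq(np.c_[P[k][:,:2],np.ones(k.sum())],P[k][:,2],rcond=None)[0])
    P,C=pts(f,500,720,-350,-180,100,220);print(' lever',rect(P),P[:,2].max())
E
```

```text
['scene0']
 wedge (array([424.6, 233.2]), array([ 29.4, 147.1]), 0.2)
 T 0 147 (array([416.4, -79.2]), array([32.3, 47.6]), 15.8) [417.8 -79.8  49.2] 53.6
   base (array([422.3, -84.3]), array([43.4, 58.8]), 13.6)
 T 1 171 (array([ 416.4, -201. ]), array([31.4, 45.5]), 31.8) [ 416.9 -201.2   49.7] 54.0
   base (array([ 420.9, -210.1]), array([59.3, 67.5]), 46.5)
 T 2 195 (array([ 438.4, -327.6]), array([48. , 28.6]), 60.8) [ 436.4 -328.5   49.9] 54.0
   base (array([ 437.7, -320.1]), array([69.9, 40.5]), 75.3)
 fence top 169 (array([584.8, 154.7]), array([96. , 23.8]), 0.5)
 pad top 216 (array([589.7, -66.5]), array([86.7, 48.1]), 2.0)
 press (array([608.2, -65.4]), array([165.6, 483.5]), 2.9)
 rail (array([ 628.3, -203. ]), array([141.9, 208.1]), 1.0)
 bed (array([599.6,  47.9]), array([155.3, 182.1]), 0.7) [ 1.38494128e-01  4.37655057e-04 -4.83581994e+01]
 lever (array([ 587., -239.]), array([ 29.6, 116.8]), 5.8) 203.42222019214393
['side0']
 wedge (array([421.3, 227.2]), array([ 25.7, 134.8]), 2.0)
 T 0 86 (array([418.4, -78.6]), array([23.3, 49.6]), 15.3) [418.8 -80.1  48.9] 54.6
[... 1056 characters left out ...]
rray([31.4, 47.7]), 31.8) [ 417.6 -201.5   49.4] 54.0
   base (array([ 420.9, -210.1]), array([59.3, 67.5]), 46.5)
 T 2 342 (array([ 436.9, -327.8]), array([49.1, 28.4]), 65.6) [ 437.1 -329.    49.5] 55.1
   base (array([ 442. , -319.3]), array([70.8, 42.9]), 65.1)
 fence top 286 (array([584.9, 153.8]), array([96.1, 25.7]), 0.5)
 pad top 419 (array([590.2, -66.1]), array([86.8, 49.9]), 3.4)
 press (array([608.4, -66.3]), array([165.9, 485.7]), 3.0)
 rail (array([ 628.5, -204.1]), array([142.1, 209.9]), 0.8)
 bed (array([620.7,  48.2]), array([196.9, 183.7]), 0.1) [ 1.36769828e-01  3.59611422e-04 -4.76123002e+01]
 lever (array([ 592.8, -238.7]), array([118.5,  34.2]), 87.2) 203.42222019214393
```

Run:
```python
from h import *
f=['scene0','side0']
for g in [['scene0'],['side0'],f]:
    P,C=pts(g,350,480,140,340,3,60); k=(C[:,2]-C[:,0]>40); Q=P[k]; print(' wedge',rect(Q)); 
    # top plane fit
    a,b,c=np.linalg.lstsq(np.c_[Q[:,:2],np.ones(len(Q))],Q[:,2],rcond=None)[0]; print(a,b,c,np.degrees(np.arctan2(-b,-a)),Q[:,2].max())
def edge(P,ax,side,n=6,w=10,q=2):
    # boundary of P along 'ax' extreme as function of the other
    o=1-ax; bins=np.arange(P[:,o].min(),P[:,o].max(),w); X=[];Y=[]
    for b in bins:
        s=P[(P[:,o]>=b)&(P[:,o]<b+w)]
        if len(s)>=n: X.append(b+w/2);Y.append(np.percentile(s[:,ax],q if side<0 else 100-q))
    X=np.array(X);Y=np.array(Y);k=np.ones(len(X),bool)
    for _ in range(3):
        p=np.polyfit(X[k],Y[k],1);r=Y-np.polyval(p,X);k=abs(r)<2
    return p,k.sum(),len(k)
for g in [['scene0'],['side0']]:
    P,C=pts(g,540,640,-310,-100,35,52); print('rail near',edge(P,0,-1),'far',edge(P,0,1))
    P,C=pts(g,500,720,-40,140,5,50);Q=P[(C.min(1)>190)]; Q=Q[Q[:,2]<40];print('bed near',edge(Q,0,-1))
    P,C=pts(g,520,700,140,190,84,96); print('fence face y',edge(P,1,-1),edge(P,1,1), P[:,2].max())
    P,C=pts(g,530,650,-65,-20,60,97); print('pad +y',edge(P,1,1), edge(P,0,-1),edge(P,0,1))
    P,C=pts(g,540,640,-320,-225,60,220);k=C.max(1)<80;print('lever',rect(P[k]),P[k][:,2].max(),P[k][:,1].min(), edge(P[k],0,-1),edge(P[k],0,1))
```

```text
wedge (array([402.1, 234.1]), array([ 50. , 150.7]), 10.5)
0.1756474495103507 -0.1117788477230755 -24.124865555885297 147.5280652085334 44.063265568919064
 wedge (array([402.1, 233.2]), array([ 43.9, 154.8]), 10.2)
0.0005351933393766528 -0.11354836355774597 46.53599466003886 90.27005314331082 42.38944629179065
 wedge (array([402.2, 233.2]), array([ 50., 155.]), 10.5)
0.12664703528635496 -0.10912720040740612 -5.257751177947313 139.24970578140415 44.063265568919064
rail near (array([-1.54282722e-02,  5.56141174e+02]), np.int64(21), 21) far (array([-3.04434002e-01,  5.19259342e+02]), np.int64(2), 21)
bed near (array([-8.02182560e-04,  5.26998675e+02]), np.int64(17), 18)
fence face y (array([3.74713358e-02, 1.22637092e+02]), np.int64(10), 10) (array([1.12319107e-02, 1.58065627e+02]), np.int64(9), 10) 92.54700059643191
pad +y (array([ 1.26505408e-02, -5.11719946e+01]), np.int64(8), 9) (array([1.16283432e-01, 5.54961017e+02]), np.int64(2), 3) (array([1.34361906e-01, 6.34674014e+02]), np.int64(3), 3)
lever (array([ 582.6, -261.3]), array([34.5, 72.2]), 2.5) 200.88806012312796 -296.984910429
[... 178 characters left out ...]
np.int64(12), 14) far (array([8.43735392e-04, 6.19686164e+02]), np.int64(14), 14)
bed near (array([3.90052400e-03, 5.26808767e+02]), np.int64(15), 18)
fence face y (array([2.56211376e-02, 1.28139607e+02]), np.int64(8), 10) (array([4.06616431e-02, 1.38118729e+02]), np.int64(10), 10) 91.86365566394167
pad +y (array([ 5.31140105e-02, -7.42462724e+01]), np.int64(8), 8) (array([4.64213994e-01, 5.73222501e+02]), np.int64(2), 2) (array([-5.16489936e-01,  6.00610585e+02]), np.int64(2), 2)
lever (array([ 585.7, -261.9]), array([70.9, 37.7]), 86.1) 200.34234042104512 -298.1136361333166 (array([-1.77349333e-02,  5.75452728e+02]), np.int64(6), 7) (array([5.78909900e-02, 6.17901102e+02]), np.int64(7), 7)
```

```bash
cat >> h.py <<'E'
from scipy.spatial.transform import Rotation as Rn
def plan(x,y,z,yaw=None,n=None,step=0.045,o=None):
    """world target TCP mm (None = keep), tool-x yaw deg; prints rows (tool axes). """
    o=o or telemetry.get_obs(); R=Rn.from_rotvec(o['orientation']).as_matrix(); p=np.array(o['ee_pos'])
    cy=np.degrees(np.arctan2(R[1,0],R[0,0]))
    tgt=np.array([p[i] if v is None else v for i,v in enumerate((x,y,z))],float)
    d=(tgt-p)/1000; turn=0 if yaw is None else -np.radians((yaw-cy+180)%360-180)
    m=n or int(max(np.ceil(np.linalg.norm(d)/step),np.ceil(abs(turn)/0.145),1))
    print('now',p.round(1),'yaw',cy.round(2),'tilt',np.degrees(np.arccos(-R[2,2])).round(2),'t',o['t'],'w',round(o['width'],1),'F',o['ft_force'].round(1))
    print('rows',m)
    c=R
    for i in range(m):
        s=c.T@(d/m); print('  [%.4f, %.4f, %.4f, %.4f]'%(*s,turn/m)); c=c@Rn.from_rotvec([0,0,turn/m]).as_matrix()
E
python3 - <<'E'
from h import *
P,C=pts(['scene0','side0'],50,600,150,800,100,500)
h,_,_=np.histogram2d(P[:,0],P[:,1],bins=[np.arange(50,601,50),np.arange(150,801,50)])
print(h.astype(int))
plan(412,178.5,230,100.4)
E
```

```text
[[   0    0    0    0    0    0    0    0    0    0    0    0    0]
 [   0    0    0    0    0    0    0  280  251   29    0    0    0]
 [   0    0    0    0    0    0    1  920 2378  109   60    1   11]
 [   0    0    0    0    0    0    0    9  606  195  445   59   19]
 [   0    0    0    0    0    0    0   28 1779 2151  870   27    0]
 [   0    0    0    0    0  117 1676 2254  545  181  172   68    0]
 [   0    0    0    0 1868 1933  416  357  214  359   44    1    0]
 [   0    0    0    0  281 2248  200  215  173    1    0    0    0]
 [   0    0    0    0    0 1199   25    0    0    0    0    0    0]
 [   0    0    0    0    0    0    0    0    0    0    0    0    0]
 [   0    0    0    0    0    0    0    0    0    0    0    0    0]]
now [183.8 597.  302.1] yaw 162.88 tilt 0.07 t 0.15 w 87.8 F [-0.1 -0.3  0.6]
rows 11
  [-0.0310, -0.0302, 0.0066, 0.0991]
  [-0.0339, -0.0270, 0.0066, 0.0991]
  [-0.0364, -0.0235, 0.0066, 0.0991]
  [-0.0385, -0.0198, 0.0066, 0.0991]
  [-0.0403, -0.0159, 0.0066, 0.0991]
  [-0.0417, -0.0119, 0.0066, 0.0991]
  [-0.0426, -0.0077, 0.0066, 0.0991]
  [-0.0432, -0.0034, 0.0066, 0.0991]
  [-0.0433, 0.0009, 0.0066, 0.0991]
  [-0.0430, 0.0052, 0.0066, 0.0991]
  [-0.0423, 0.0094, 0.0066, 0.0991]
```

Run:
```python
from h import *
P,C=pts(['scene0','side0'],50,600,150,800,50,600)
for x in range(100,500,50):
    print(x,[int(max(P[(abs(P[:,0]-x-25)<25)&(abs(P[:,1]-y-25)<25)][:,2],default=0)) for y in range(200,700,50)])
plan(340,240,330)
```

```text
100 [0, 0, 0, 599, 599, 576, 550, 533, 516, 0]
150 [0, 0, 0, 599, 599, 599, 544, 530, 469, 347]
200 [0, 0, 0, 0, 558, 599, 592, 583, 569, 431]
250 [0, 0, 0, 0, 0, 0, 429, 557, 566, 432]
300 [0, 0, 0, 0, 429, 431, 433, 433, 431, 432]
350 [0, 0, 0, 431, 432, 432, 433, 432, 432, 431]
400 [0, 0, 0, 432, 432, 432, 432, 432, 287, 0]
450 [0, 0, 0, 60, 431, 431, 0, 0, 0, 0]
now [183.8 597.  302.1] yaw 162.88 tilt 0.07 t 0.15 w 87.8 F [-0.1 -0.3  0.6]
rows 9
  [-0.0283, -0.0328, -0.0031, 0.0000]
  [-0.0283, -0.0328, -0.0031, 0.0000]
  [-0.0283, -0.0328, -0.0031, 0.0000]
  [-0.0283, -0.0328, -0.0031, 0.0000]
  [-0.0283, -0.0328, -0.0031, 0.0000]
  [-0.0283, -0.0328, -0.0031, 0.0000]
  [-0.0283, -0.0328, -0.0031, 0.0000]
  [-0.0283, -0.0328, -0.0031, 0.0000]
  [-0.0283, -0.0328, -0.0031, 0.0000]
```

>>> send_rows(
  rows=[
    [-0.01,-0.0445,0,0,1],
    [-0.01,-0.0445,0,0,1],
    [-0.01,-0.0445,0,0,1],
    [-0.01,-0.0445,0,0,1],
    [-0.01,-0.0445,0,0,1],
  ],
)

```text
t: 0.65
ee_pos: [165.8, 368.0, 302.4]
orientation: [-0.467, -3.107, 0.001]
ft_force: [-0.1, 0.4, 0.7]
width: 87.8
```

Run:
```python
from h import *
plan(390,170,250,100.4)
```

```text
now [165.8 368.  302.4] yaw 162.9 tilt 0.02 t 0.65 w 87.8 F [-0.1  0.4  0.7]
rows 8
  [-0.0341, -0.0154, 0.0066, 0.1364]
  [-0.0358, -0.0106, 0.0066, 0.1364]
  [-0.0370, -0.0057, 0.0066, 0.1364]
  [-0.0374, -0.0006, 0.0066, 0.1364]
  [-0.0371, 0.0045, 0.0066, 0.1364]
  [-0.0362, 0.0095, 0.0066, 0.1364]
  [-0.0345, 0.0143, 0.0066, 0.1364]
  [-0.0323, 0.0189, 0.0066, 0.1364]
```

>>> send_rows(
  rows=[
    [-0.034,-0.0154,0.0066,0.136,1],
    [-0.036,-0.0106,0.0066,0.136,1],
    [-0.037,-0.0057,0.0066,0.136,1],
    [-0.037,0,0.0066,0.136,1],
  ],
)

```text
t: 1.05
ee_pos: [279.3, 270.5, 276.2]
orientation: [1.292, 2.863, 0.001]
ft_force: [0.3, 1.0, 0.2]
width: 87.8
```

>>> send_rows(
  rows=[
    [-0.037,0.0045,0.0066,0.136,1],
    [-0.036,0.0095,0.0066,0.136,1],
    [-0.0345,0.0143,0.0066,0.136,1],
    [-0.0323,0.019,0.0066,0.136,1],
    [0,0,0,0,1],
  ],
)

```text
t: 1.55
ee_pos: [393.2, 170.9, 249.4]
orientation: [2.016, 2.408, 0.0]
ft_force: [0.3, -1.1, 0.4]
width: 88.1
```

Run:
```python
from h import *
save('wrist','w1'); im=save('scene','s1')
P,C=pts(['s1'],350,480,140,340,3,60); k=(C[:,2]-C[:,0]>40); print(rect(P[k]))
P,C=pts(['w1'],330,480,120,340,3,60); k=(C[:,2]-C[:,0]>40); print(rect(P[k]))
plan(412,178.5,83,100.4)
```

```text
(array([411.2, 235.1]), array([ 66.8, 150.7]), 10.1)
(array([401.8, 234.9]), array([ 43.4, 150.4]), 10.1)
now [390.8 172.5 249.6] yaw 100.49 tilt 0.07 t 1.65 w 87.8 F [ 0.7  0.9 -0. ]
rows 4
  [0.0005, 0.0055, 0.0416, 0.0004]
  [0.0005, 0.0055, 0.0416, 0.0004]
  [0.0005, 0.0055, 0.0416, 0.0004]
  [0.0005, 0.0055, 0.0416, 0.0004]
```

View pics/w1.png

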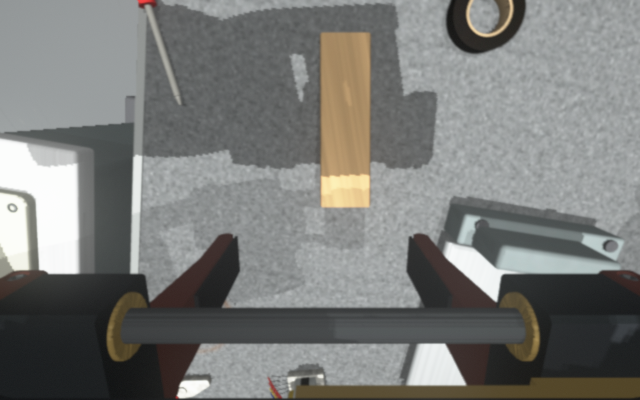

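Run:
```python
from h import *
plan(411.8,179.8,83,100.3,n=5)
```

```text
now [390.8 172.5 249.6] yaw 100.49 tilt 0.07 t 1.65 w 87.8 F [ 0.7  0.9 -0. ]
rows 5
  [0.0007, 0.0044, 0.0333, 0.0007]
  [0.0007, 0.0044, 0.0333, 0.0007]
  [0.0007, 0.0044, 0.0333, 0.0007]
  [0.0007, 0.0044, 0.0333, 0.0007]
  [0.0007, 0.0044, 0.0333, 0.0007]
```

>>> send_rows(
  rows=[
    [0.0017,0.011,0.025,0,1],
    [0.0017,0.011,0.03,0,1],
    [0,0,0.045,0,1],
    [0,0,0.045,0,1],
    [0,0,0.021,0,1],
  ],
)

```text
t: 2.15
ee_pos: [409.4, 180.9, 81.3]
orientation: [-2.003, -2.418, 0.006]
ft_force: [-0.3, 0.3, 0.1]
width: 87.8
```

>>> send_rows(
  rows=[
    [0,0,0,0,-1],
    [0,0,0,0,-1],
    [0,0,0,0,-1],
    [0,0,0,0,-1],
    [0,0,0,0,-1],
  ],
)

```text
t: 2.65
ee_pos: [411.9, 180.7, 84.5]
orientation: [2.007, 2.416, 0.001]
ft_force: [0.5, -0.9, 0.6]
width: 51.7
```

Run:
```python
from h import *
save('wrist','w2')
plan(411.8,179.8,83,100.3,n=1)
```

```text
now [411.9 180.6  84.4] yaw 100.56 tilt 0.06 t 2.7 w 47.3 F [ 1.  -1.1  0.1]
rows 1
  [-0.0008, -0.0002, 0.0014, 0.0046]
```

View pics/w2.png

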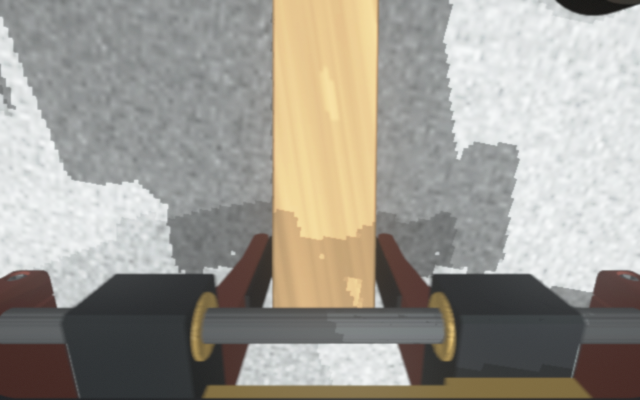

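>>> send_rows(
  rows=[
    [0,0,0,0,-1],
    [0,0,0,0,-1],
    [0,0,-0.02,0,-1],
    [0,0,-0.02,0,-1],
    [0,0,0,0,-1],
  ],
)

```text
t: 3.2
ee_pos: [412.8, 180.8, 125.5]
orientation: [2.007, 2.415, 0.005]
ft_force: [-0.8, -0.0, -1.7]
width: 44.7
```

Run:
```python
from h import *
plan(375,48,None,0.5)
```

```text
now [412.8 180.8 125.5] yaw 100.54 tilt 0.21 t 3.2 w 44.7 F [-0.8 -0.  -1.7]
rows 13
  [-0.0095, -0.0047, -0.0000, 0.1343]
  [-0.0101, -0.0034, -0.0000, 0.1343]
  [-0.0104, -0.0020, -0.0000, 0.1343]
  [-0.0106, -0.0006, -0.0000, 0.1343]
  [-0.0106, 0.0008, -0.0000, 0.1343]
  [-0.0104, 0.0022, -0.0000, 0.1343]
  [-0.0100, 0.0036, -0.0000, 0.1343]
  [-0.0094, 0.0049, -0.0000, 0.1343]
  [-0.0087, 0.0061, -0.0000, 0.1343]
  [-0.0078, 0.0072, -0.0000, 0.1343]
  [-0.0067, 0.0082, -0.0000, 0.1343]
  [-0.0056, 0.0090, -0.0000, 0.1343]
  [-0.0043, 0.0097, -0.0000, 0.1343]
```

>>> send_rows(
  rows=[
    [-0.0095,-0.005,0,0.134,-1],
    [-0.01,-0.0035,0,0.134,-1],
    [-0.0105,-0.002,0,0.134,-1],
    [-0.0105,-0.0005,0,0.134,-1],
    [-0.0105,0.001,0,0.134,-1],
  ],
)

```text
t: 3.7
ee_pos: [396.8, 128.8, 123.1]
orientation: [-2.695, -1.614, 0.001]
ft_force: [0.1, -0.2, -1.2]
width: 44.9
```

>>> send_rows(
  rows=[
    [-0.0105,0.002,0,0.134,-1],
    [-0.01,0.0035,0,0.134,-1],
    [-0.0095,0.005,0,0.134,-1],
    [-0.0085,0.006,0,0.134,-1],
    [-0.008,0.007,0,0.134,-1],
  ],
)

```text
t: 4.2
ee_pos: [381.9, 78.0, 123.2]
orientation: [-3.076, -0.638, 0.001]
ft_force: [0.3, 0.8, -0.6]
width: 44.5
```

>>> send_rows(
  rows=[
    [-0.0067,0.008,0,0.134,-1],
    [-0.0055,0.009,0,0.134,-1],
    [-0.0043,0.0097,0,0.134,-1],
    [0,0,0,0,-1],
    [0,0,0,0,-1],
  ],
)

```text
t: 4.7
ee_pos: [373.7, 48.0, 123.5]
orientation: [3.141, 0.024, -0.001]
ft_force: [-0.5, 0.7, -0.3]
width: 44.4
```

Run:
```python
from h import *
im=save('wrist','w3'); save('scene','s3'); save('side','d3')
plan(375,48,84.5,0.5,n=3)
# press yaw from wrist
P,C=pts(['w3'],500,720,-60,145,5,60)
print(len(P))
```

```text
now [374.   48.4 123.7] yaw 0.87 tilt 0.0 t 4.85 w 44.8 F [ 0.2  0.5 -1.7]
rows 3
  [0.0003, 0.0001, 0.0131, 0.0022]
  [0.0003, 0.0001, 0.0131, 0.0022]
  [0.0003, 0.0001, 0.0131, 0.0022]
0
```

View pics/w3.png

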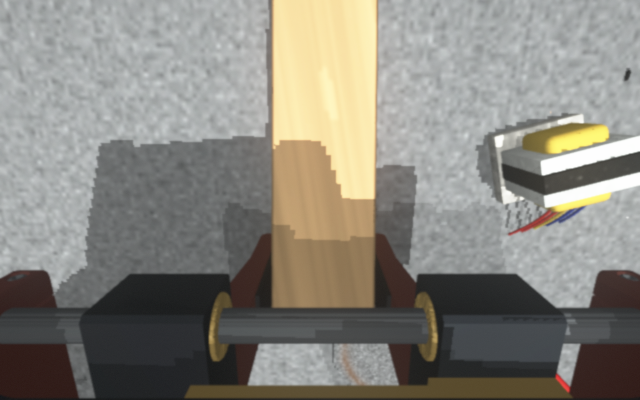

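View pics/s3.png

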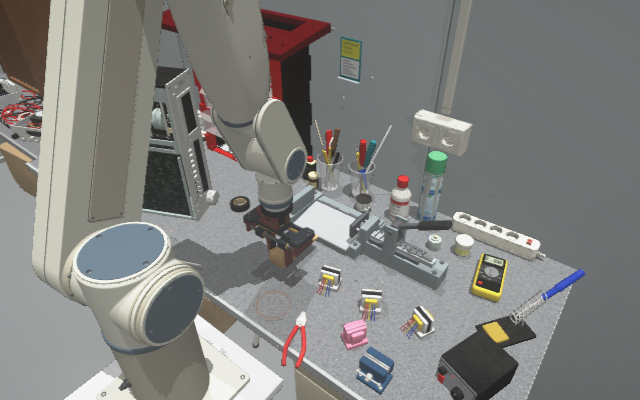

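>>> send_rows(
  rows=[
    [0,0,0.013,0.0,-1],
    [0,0,0.013,0,-1],
    [0,0,0.013,0,-1],
    [0.015,0,0,0,-1],
    [0.02,0,0,0,-1],
  ],
)

```text
t: 5.35
ee_pos: [407.9, 48.9, 84.3]
orientation: [3.141, 0.024, -0.004]
ft_force: [0.4, -0.1, -0.7]
width: 45.3
```

>>> send_rows(
  rows=[
    [0.015,0,0,0,-1],
    [0.015,0,0,0,-1],
    [0.015,0,0,0,-1],
    [0.015,0,0,0,-1],
    [0,0,0,0,-1],
  ],
)

```text
t: 5.85
ee_pos: [467.7, 49.6, 83.9]
orientation: [3.141, 0.023, -0.007]
ft_force: [-1.6, 0.2, -6.4]
width: 45.2
```

```bash
cat >> h.py <<'E'
def bed(f,x0=540,x1=630,y0=-30,y1=130):
    P,C=pts([f],x0,x1,y0,y1,15,60); k=(C.min(1)>120); Q=P[k]
    if len(Q)<50: print('few',len(Q));return
    k=np.ones(len(Q),bool)
    for _ in range(4):
        a=np.linalg.lstsq(np.c_[Q[k][:,:2],np.ones(k.sum())],Q[k][:,2],rcond=None)[0]; r=Q[:,2]-np.c_[Q[:,:2],np.ones(len(Q))]@a; k=abs(r)<2.5
    print('bed slope x',a[0].round(4),'y',a[1].round(4),'z near(527)',(a@[527,48,1]).round(1),'far(640)',(a@[640,48,1]).round(1),k.sum())
E
python3 - <<'E'
from h import *
for n in ['scene','side','wrist']:
    save(n,n[:2]+'4'); bed(n[:2]+'4')
bed('scene0');bed('side0')
plan(None,None,None,0.5)
E
```

```text
bed slope x 0.0704 y 0.0001 z near(527) 32.8 far(640) 40.8 530
bed slope x 0.0724 y -0.0003 z near(527) 31.8 far(640) 40.0 465
bed slope x 0.0666 y 0.0006 z near(527) 33.3 far(640) 40.8 48159
bed slope x 0.1504 y -0.0011 z near(527) 24.2 far(640) 41.2 938
bed slope x 0.1379 y 0.0011 z near(527) 24.0 far(640) 39.5 451
now [467.6  49.5  84.2] yaw 0.81 tilt 0.14 t 6.0 w 44.8 F [-3.2  1.3 -5.6]
rows 1
  [0.0000, 0.0000, 0.0000, 0.0054]
```

View pics/wr4.png

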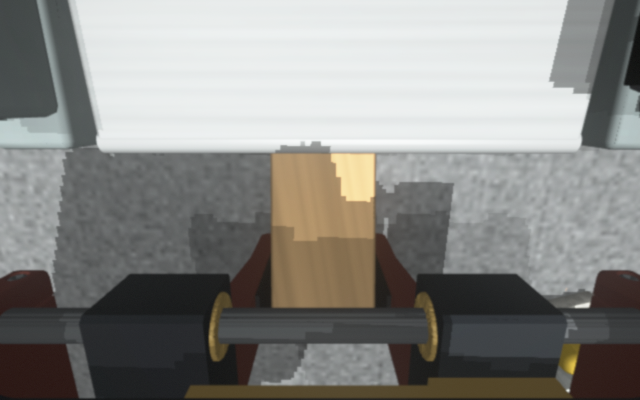

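>>> send_rows(
  rows=[
    [0.01,0,0,0,-1],
    [0.01,0,0,0,-1],
    [0.01,0,0,0,-1],
    [0,0,0,0,-1],
    [0,0,0,0,-1],
  ],
)

```text
t: 6.5
ee_pos: [498.7, 49.7, 84.8]
orientation: [-3.142, -0.021, -0.001]
ft_force: [-1.2, 0.0, -6.3]
width: 45.0
```

Run:
```python
from h import *
for n in ['scene','side','wrist']:
    save(n,n[:2]+'5'); bed(n[:2]+'5')
plan(None,None,None,0.5)
```

```text
bed slope x 0.0085 y -0.0027 z near(527) 40.5 far(640) 41.5 272
bed slope x -0.008 y -0.0001 z near(527) 40.6 far(640) 39.7 511
bed slope x -0.0054 y -0.0004 z near(527) 41.6 far(640) 41.0 85722
now [498.7  49.7  85. ] yaw 0.74 tilt 0.03 t 6.65 w 44.8 F [-1.8  1.2 -5.8]
rows 1
  [0.0000, 0.0000, 0.0000, 0.0042]
```

Run:
```python
from h import *
im=load('wr5'); P=cloud(im); Z=P[...,2]
# coarse grid of z
for x in range(525,660,15):
    row=[]
    for y in range(170,-80,-10):
        k=(abs(P[...,0]-x)<4)&(abs(P[...,1]-y)<3); row.append(int(round(np.nanmedian(Z[k])*10)) if k.sum()>5 else 0)
    print(x,row)
```

```text
525 [406, 408, 407, 410, 413, 975, 1022, 1092, 1099, 1099, 1026, 1026, 1028, 1027, 1028, 1099, 1099, 1096, 1027, 984, 412, 411, 411, 401, 404]
540 [0, 0, 528, 410, 415, 415, 415, 415, 415, 415, 415, 415, 416, 415, 415, 416, 415, 415, 416, 415, 416, 415, 413, 411, 434]
555 [0, 0, 0, 411, 414, 414, 415, 414, 414, 415, 415, 415, 414, 414, 415, 415, 414, 415, 415, 415, 414, 416, 412, 0, 0]
570 [0, 0, 0, 411, 412, 413, 413, 414, 414, 413, 413, 413, 414, 414, 414, 413, 413, 413, 414, 414, 414, 416, 411, 0, 0]
585 [0, 0, 391, 410, 412, 412, 413, 412, 413, 413, 413, 413, 412, 413, 413, 413, 413, 413, 413, 412, 413, 414, 411, 0, 0]
600 [0, 0, 394, 408, 411, 412, 412, 411, 412, 412, 412, 412, 412, 413, 412, 412, 412, 413, 413, 412, 412, 413, 410, 0, 0]
615 [0, 0, 0, 0, 0, 0, 0, 0, 0, 0, 0, 0, 0, 0, 0, 0, 0, 0, 0, 0, 0, 0, 0, 0, 0]
630 [0, 0, 0, 0, 0, 0, 0, 0, 0, 0, 0, 0, 0, 0, 0, 0, 0, 0, 0, 0, 0, 0, 0, 0, 0]
645 [0, 0, 0, 0, 0, 0, 0, 0, 0, 0, 0, 0, 0, 0, 0, 0, 0, 0, 0, 0, 0, 0, 0, 0, 0]
```

View pics/wr5.png

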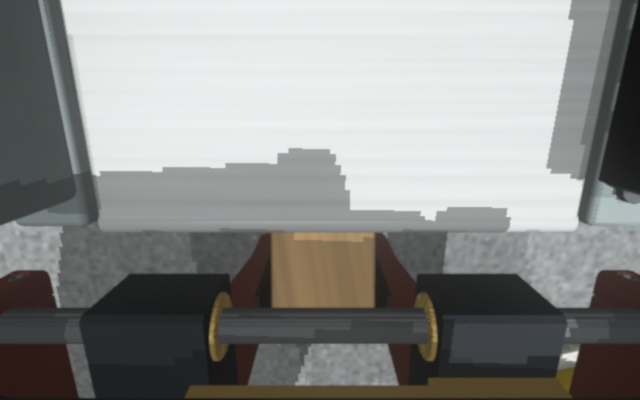

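>>> send_rows(
  rows=[
    [0,0,0,0,1],
    [0,0,0,0,1],
    [0,0,0,0,1],
    [0,0,0,0,1],
    [0,0,0,0,1],
  ],
)

```text
t: 7.15
ee_pos: [499.0, 49.6, 85.1]
orientation: [-3.142, -0.02, -0.001]
ft_force: [0.3, -0.0, -0.0]
width: 81.6
```

>>> send_rows(
  rows=[
    [0,0,-0.03,0,1],
    [0,0,-0.045,0,1],
    [0,0,-0.045,0,1],
    [0,0,-0.045,0,1],
    [0,0,-0.03,0,1],
  ],
)

```text
t: 7.65
ee_pos: [499.4, 49.7, 283.1]
orientation: [-3.141, -0.02, -0.006]
ft_force: [-0.3, -0.6, -0.1]
width: 87.9
```

Run:
```python
from h import *
for n in ['scene','side','wrist']:
    save(n,n[:2]+'6'); bed(n[:2]+'6')
im=load('wr6'); P=cloud(im); Z=P[...,2]
for x in range(495,700,15):
    row=[]
    for y in range(170,-100,-10):
        k=(abs(P[...,0]-x)<4)&(abs(P[...,1]-y)<3); row.append(int(round(np.nanmedian(Z[k])*10)) if k.sum()>2 else 0)
    print(x,row)
plan(None,None,None,0.5)
```

```text
bed slope x 0.0128 y -0.0015 z near(527) 39.5 far(640) 40.9 869
bed slope x 0.0083 y -0.0039 z near(527) 39.0 far(640) 39.9 507
bed slope x 0.0108 y -0.0004 z near(527) 39.7 far(640) 40.9 17456
495 [6, 7, 8, 5, 7, 6, 6, 7, 7, 7, 370, 369, 369, 371, 371, 7, 7, 7, 5, 9, 7, 7, 6, 9, 6, 6, 8]
510 [7, 6, 7, 8, 7, 10, 3089, 2509, 8, 6, 332, 336, 334, 337, 340, 6, 8, 2495, 9, 8, 10, 8, 5, 7, 6, 9, 7]
525 [408, 408, 405, 395, 392, 395, 3096, 3097, 3027, 3027, 3027, 3028, 3027, 3028, 3028, 3030, 3030, 3096, 3096, 392, 391, 390, 394, 396, 388, 404, 0]
540 [0, 900, 897, 394, 398, 398, 397, 398, 399, 399, 397, 397, 397, 398, 396, 399, 397, 397, 400, 399, 397, 399, 399, 411, 444, 408, 0]
555 [0, 902, 899, 398, 400, 402, 401, 402, 401, 400, 401, 399, 401, 398, 399, 400, 402, 401, 402, 397, 401, 401, 958, 0, 806, 958, 957]
570 [0, 902, 900, 401, 401, 401, 400, 403, 401, 403, 402, 405, 404, 405, 401, 402, 404, 403, 403, 401, 403, 404, 959, 784, 820, 961, 958]
585 [0, 900, 899, 399, 403, 403, 406, 402, 404, 404, 404, 402, 403, 405, 404, 404, 401, 404, 402, 403, 404, 404, 959, 817, 878, 963, 960]
600 
[... 268 characters left out ...]
59]
630 [0, 897, 896, 408, 407, 408, 409, 410, 409, 407, 410, 409, 409, 408, 410, 411, 411, 408, 409, 408, 410, 414, 955, 0, 0, 403, 0]
645 [412, 409, 409, 327, 385, 412, 413, 411, 411, 412, 415, 389, 393, 394, 396, 416, 414, 415, 414, 415, 414, 393, 395, 409, 411, 402, 0]
660 [443, 411, 411, 331, 330, 329, 328, 331, 330, 330, 331, 331, 330, 330, 330, 327, 329, 329, 330, 331, 332, 332, 333, 413, 416, 380, 0]
675 [0, 0, 0, 0, 0, 0, 0, 0, 0, 0, 0, 0, 0, 0, 0, 0, 0, 0, 0, 0, 0, 0, 0, 0, 0, 0, 0]
690 [0, 0, 0, 0, 0, 0, 0, 0, 0, 0, 0, 0, 0, 0, 0, 0, 0, 0, 0, 0, 0, 0, 0, 0, 0, 0, 0]
now [499.7  49.7 282. ] yaw 0.73 tilt 0.28 t 7.8 w 87.8 F [-0.   0.2 -0.2]
rows 1
  [0.0000, 0.0000, 0.0000, 0.0041]
```

View pics/wr6.png

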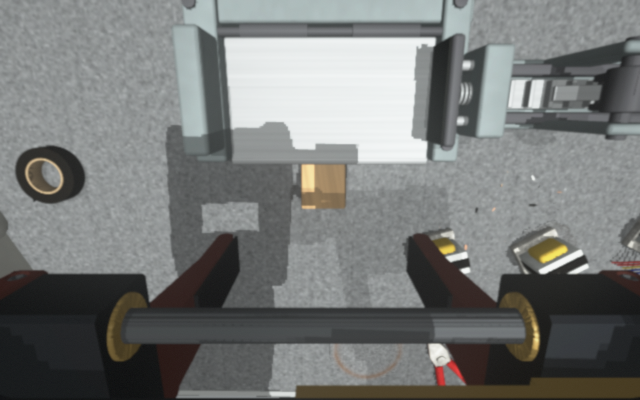

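View pics/si6.png

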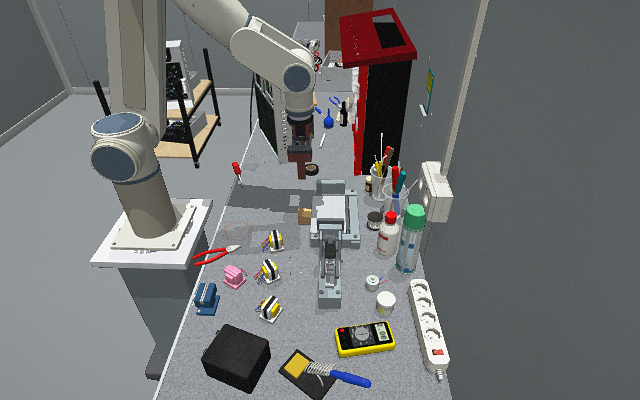

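>>> send_rows(
  rows=[
    [-0.025,0,0.02,0,-1],
    [-0.025,0,0.035,0,-1],
    [0,0,0.045,0,-1],
    [0,0,0.045,0,-1],
    [0,0,0.045,0,-1],
  ],
)

```text
t: 8.3
ee_pos: [447.5, 48.9, 87.4]
orientation: [3.141, 0.02, -0.002]
ft_force: [0.7, -0.5, -0.2]
width: 51.1
```

>>> send_rows(
  rows=[
    [0,0,0,0,-1],
    [0,0,0,0,-1],
    [0.01,0,0,0,-1],
    [0.008,0,0,0,-1],
    [0,0,0,0,-1],
  ],
)

```text
t: 8.8
ee_pos: [468.8, 49.4, 91.8]
orientation: [-3.141, -0.02, -0.006]
ft_force: [0.1, -0.6, 0.2]
width: 11.0
```

Run:
```python
from h import *
plan(475,49.7,None)
save('wrist','w7');bed('w7')
```

```text
now [468.8  49.4  91.8] yaw 0.73 tilt 0.23 t 8.8 w 11.0 F [ 0.1 -0.6  0.2]
rows 1
  [0.0062, -0.0002, 0.0000, 0.0000]
bed slope x 0.0068 y -0.0003 z near(527) 40.1 far(640) 40.9 48616
```

View pics/w7.png

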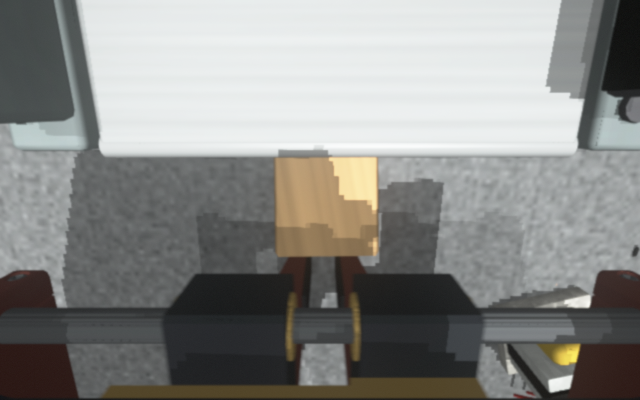

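>>> send_rows(
  rows=[
    [0.002,0,0,0,-1],
    [0.002,0,0,0,-1],
    [0,0,0,0,-1],
  ],
)

```text
t: 9.15
ee_pos: [469.5, 49.2, 90.1]
orientation: [3.141, 0.02, -0.004]
ft_force: [-4.8, 0.3, 3.8]
width: 0.7
```

```bash
cat >> h.py <<'E'
def flush(f):
    im=load(f) if isinstance(f,str) else f; P=cloud(im).reshape(-1,3); P=P[np.isfinite(P[:,0])]
    def m(x,y,dx=6,dy=3):
        k=(abs(P[:,0]-x)<dx)&(abs(P[:,1]-y)<dy)&(abs(P[:,2]-40)<5); return P[k][:,2].mean().round(2) if k.sum()>3 else None
    print('cheekL',[m(x,143) for x in (520,530,540,560,580,600,620)],'cheekR',[m(x,-51) for x in (525,535,545)])
    for y in (120,45,-30): print('bed y',y,[m(x,y,6,8) for x in (520,530,540,560,580,600,620)])
E
python3 - <<'E'
from h import *
flush('w7')
save('wrist','w8');bed('w8');flush('w8');plan(475,49.7,None)
E
```

```text
cheekL [np.float64(37.85), np.float64(38.45), np.float64(39.33), np.float64(39.63), np.float64(38.94), None, None] cheekR [np.float64(39.46), np.float64(39.79), np.float64(39.94)]
bed y 120 [np.float64(39.11), np.float64(40.1), np.float64(40.21), np.float64(40.33), np.float64(40.42), None, None]
bed y 45 [np.float64(39.03), np.float64(40.06), np.float64(40.22), np.float64(40.36), np.float64(40.49), None, None]
bed y -30 [np.float64(38.63), np.float64(39.97), np.float64(40.26), np.float64(40.43), np.float64(40.51), None, None]
bed slope x 0.0062 y -0.0002 z near(527) 40.2 far(640) 40.9 49955
cheekL [np.float64(38.08), np.float64(38.43), np.float64(39.32), np.float64(39.62), np.float64(39.14), None, None] cheekR [np.float64(39.3), np.float64(39.88), np.float64(39.84)]
bed y 120 [np.float64(39.24), np.float64(40.09), np.float64(40.22), np.float64(40.36), np.float64(40.43), None, None]
bed y 45 [np.float64(39.01), np.float64(40.04), np.float64(40.25), np.float64(40.36), np.float64(40.42), None, None]
bed y -30 [np.float64(38.49), np.float64(39.93), np.float64(40.23), np.float64(40.4), np.float64(40.51), None, None]
now [469.5  49.2  90. ] yaw 0.74 tilt 0.15 t 9.2 w 0.4 F [-5.2  1.2  3.6]
rows 1
  [0.0055, -0.0004, -0.0000, 0.0000]
```

>>> send_rows(
  rows=[
    [0.002,0,0,0,-1],
    [0.002,0,0,0,-1],
    [0,0,0,0,-1],
  ],
)

```text
t: 9.5
ee_pos: [470.4, 49.1, 89.5]
orientation: [3.141, 0.02, -0.015]
ft_force: [-13.2, 0.5, 10.2]
width: 0.4
```

Run:
```python
from h import *
save('wrist','w9');bed('w9');plan(475,49.7,None)
```

```text
bed slope x 0.0057 y -0.0002 z near(527) 40.2 far(640) 40.9 51100
now [470.4  49.1  89.5] yaw 0.74 tilt 0.55 t 9.55 w 0.9 F [-13.8   1.1  10.8]
rows 1
  [0.0046, -0.0005, -0.0000, 0.0000]
```

>>> send_rows(
  rows=[
    [0.002,0,0,0,-1],
    [0.002,0,0,0,-1],
    [0,0,0,0,-1],
  ],
)

```text
t: 9.85
ee_pos: [473.9, 49.1, 89.4]
orientation: [3.141, 0.02, -0.017]
ft_force: [-15.0, 0.2, 11.5]
width: 0.4
```

Run:
```python
from h import *
save('wrist','w10');bed('w10');plan(475,49.7,None)
```

```text
bed slope x -0.0009 y -0.0004 z near(527) 41.0 far(640) 40.9 55417
now [473.9  49.1  89.4] yaw 0.74 tilt 0.61 t 9.9 w -0.0 F [-15.6   0.6  10.8]
rows 1
  [0.0011, -0.0005, -0.0000, 0.0000]
```

>>> send_rows(
  rows=[
    [-0.015,0,0,0,-1],
    [-0.02,0,0,0,-1],
    [0,0,-0.045,0,1],
    [0,0,-0.045,0,1],
    [0,0,-0.045,0,1],
  ],
)

```text
t: 10.4
ee_pos: [443.7, 48.9, 226.4]
orientation: [3.141, 0.02, 0.0]
ft_force: [0.9, 0.1, 0.1]
width: 20.8
```

>>> send_rows(
  rows=[
    [0.02,0,-0.03,0,1],
    [0.04,0,0,0,1],
    [0,0,0,0,1],
    [0,0,0,0,1],
  ],
)

```text
t: 10.8
ee_pos: [503.9, 49.6, 254.9]
orientation: [3.141, 0.02, 0.0]
ft_force: [-0.1, 0.3, -0.2]
width: 53.1
```

Run:
```python
from h import *
for n in ['scene','side','wrist']:
    save(n,n[:2]+'11'); bed(n[:2]+'11')
im=load('wr11'); P=cloud(im); Z=P[...,2]
for x in range(495,700,15):
    row=[]
    for y in range(170,-100,-10):
        k=(abs(P[...,0]-x)<4)&(abs(P[...,1]-y)<3); row.append(int(round(np.nanmedian(Z[k])*10)) if k.sum()>2 else 0)
    print(x,row)
plan(None,None,None,0.5)
```

```text
bed slope x -0.0013 y -0.003 z near(527) 41.0 far(640) 40.9 894
bed slope x -0.0047 y -0.0043 z near(527) 40.2 far(640) 39.7 487
bed slope x -0.0009 y -0.0003 z near(527) 41.1 far(640) 41.0 21537
495 [5, 7, 6, 4, 6, 8, 8, 9, 9, 2424, 379, 385, 386, 385, 385, 2384, 6, 9, 10, 10, 8, 6, 9, 7, 8, 7, 6]
510 [8, 7, 8, 5, 9, 2685, 7, 9, 2237, 2327, 348, 349, 349, 351, 350, 2297, 2210, 10, 8, 2681, 6, 7, 6, 7, 8, 9, 9]
525 [404, 410, 408, 405, 406, 2712, 2727, 2791, 2791, 2748, 2727, 2731, 2732, 2733, 2733, 2768, 2796, 2796, 2731, 2719, 404, 406, 406, 402, 396, 406, 0]
540 [0, 895, 897, 405, 409, 410, 411, 413, 411, 410, 409, 412, 414, 413, 412, 425, 2709, 2707, 411, 411, 412, 412, 408, 411, 441, 411, 0]
555 [0, 899, 899, 408, 411, 409, 411, 412, 410, 410, 410, 409, 412, 411, 409, 412, 408, 410, 413, 411, 411, 410, 960, 0, 807, 955, 955]
570 [0, 899, 900, 408, 411, 410, 412, 409, 411, 412, 411, 412, 409, 412, 412, 409, 410, 413, 409, 410, 409, 411, 959, 775, 839, 960, 959]
585 [0, 900, 899, 407, 409, 411, 409, 410, 410, 409, 410, 409, 410, 412, 410, 412, 412, 410, 410, 412, 412, 414, 960, 82
[... 284 characters left out ...]
0, 958]
630 [0, 898, 896, 408, 411, 410, 408, 411, 409, 409, 409, 411, 411, 410, 411, 412, 411, 410, 409, 410, 410, 414, 951, 0, 0, 401, 0]
645 [408, 410, 409, 373, 388, 412, 413, 415, 414, 412, 412, 398, 396, 397, 396, 414, 412, 414, 416, 415, 414, 395, 397, 410, 410, 402, 0]
660 [0, 0, 0, 327, 325, 327, 325, 331, 332, 329, 330, 326, 328, 332, 328, 328, 329, 333, 332, 328, 330, 328, 330, 409, 412, 323, 0]
675 [0, 0, 0, 0, 0, 0, 0, 0, 0, 0, 0, 0, 0, 0, 0, 0, 0, 0, 0, 0, 0, 0, 0, 0, 0, 0, 0]
690 [0, 0, 0, 0, 0, 0, 0, 0, 0, 0, 0, 0, 0, 0, 0, 0, 0, 0, 0, 0, 0, 0, 0, 0, 0, 0, 0]
now [502.4  49.6 254.1] yaw 0.74 tilt 0.13 t 10.95 w 65.0 F [-0.4 -0.5 -1. ]
rows 1
  [0.0000, 0.0000, 0.0000, 0.0041]
```

Run:
```python
from h import *
P=cloud(load('wr11')).reshape(-1,3);P=P[np.isfinite(P[:,0])]
def fit(sel,ax,q,w=6):
    o=1-ax; S=P[sel];X=[];Y=[]
    for b in np.arange(S[:,o].min()+w,S[:,o].max()-w,w):
        s=S[(S[:,o]>=b)&(S[:,o]<b+w)]
        if len(s)>8: X.append(b+w/2);Y.append(np.percentile(s[:,ax],q))
    X=np.array(X);Y=np.array(Y);k=np.ones(len(X),bool)
    for _ in range(4):
        p=np.polyfit(X[k],Y[k],1);k=abs(Y-np.polyval(p,X))<1.2
    return p.round(4),k.sum(),len(k),X.min().round(),X.max().round()
z=P[:,2];x=P[:,0];y=P[:,1]
r=fit((z>85)&(z<93)&(y>130)&(y<190)&(x>530)&(x<640),1,3);print('fence face',r,'at586',np.polyval(r[0],586))
r=fit((z>60)&(z<97)&(y>-62)&(y<-20)&(x>540)&(x<635),1,97);print('pad face',r,np.polyval(r[0],588))
r=fit((z>90)&(z<99)&(y>-62)&(y<-20)&(x>540)&(x<635),1,97);print('pad top edge',r,np.polyval(r[0],588))
s=(z>85)&(z<93)&(y>130)&(y<190)&(x>500)&(x<660);print('fence x',np.percentile(x[s],[1,99]))
s=(z>90)&(z<99)&(y>-62)&(y<-20)&(x>500)&(x<660);print('pad x',np.percentile(x[s],[1,99]))
r=fit((z>35)&(z<45)&(y>-35)&(y<130)&(x>505)&(x<650),0,2);print('bed near',r,np.polyval(r[0],46))
# bed far edge
s=fit((z>39.5)&(z<45)&(y>-35)&(y<130)&(x>560)&(x<652),0,98);print('bed far',s)
```

```text
fence face (array([1.300000e-02, 1.374994e+02]), np.int64(15), 15, np.float64(544.0), np.float64(628.0)) at586 145.1174
pad face (array([ 1.43000e-02, -5.14021e+01]), np.int64(12), 12, np.float64(556.0), np.float64(622.0)) -42.9937
pad top edge (array([ 1.48000e-02, -5.19142e+01]), np.int64(12), 12, np.float64(556.0), np.float64(622.0)) -43.2118
fence x [537.47939355 633.90729828]
pad x [548.34757902 628.53015102]Traceback (most recent call last):
  File "<stdin>", line 18, in <module>
  File "<stdin>", line 10, in fit
    raise TypeError("expected non-empty vector for x")
TypeError: expected non-empty vector for x
```

The bed reads level against the cheek tops. Now the transformers; I'll view the first one from close up.

Run:
```python
from h import *
plan(415,-150,250,95)
```

```text
now [502.4  49.6 254.1] yaw 0.74 tilt 0.13 t 10.95 w 65.0 F [-0.4 -0.5 -1. ]
rows 12
  [-0.0075, 0.0165, 0.0004, -0.1371]
  [-0.0097, 0.0154, 0.0004, -0.1371]
  [-0.0117, 0.0139, 0.0004, -0.1371]
  [-0.0135, 0.0122, 0.0004, -0.1371]
  [-0.0150, 0.0102, 0.0004, -0.1371]
  [-0.0163, 0.0081, 0.0004, -0.1371]
  [-0.0172, 0.0058, 0.0004, -0.1371]
  [-0.0178, 0.0034, 0.0004, -0.1371]
  [-0.0181, 0.0009, 0.0004, -0.1371]
  [-0.0181, -0.0016, 0.0004, -0.1371]
  [-0.0177, -0.0041, 0.0004, -0.1371]
  [-0.0170, -0.0064, 0.0004, -0.1371]
```

>>> send_rows(
  rows=[
    [-0.0075,0.0165,0,-0.137,1],
    [-0.01,0.0155,0,-0.137,1],
    [-0.012,0.014,0,-0.137,1],
    [-0.0135,0.012,0,-0.137,1],
  ],
)

```text
t: 11.35
ee_pos: [472.5, -17.4, 254.3]
orientation: [-3.016, -0.878, 0.002]
ft_force: [-0.0, -0.1, 0.9]
width: 87.3
```

>>> send_rows(
  rows=[
    [-0.015,0.01,0,-0.137,1],
    [-0.016,0.008,0,-0.137,1],
    [-0.017,0.006,0,-0.137,1],
    [-0.018,0.0035,0,-0.137,1],
  ],
)

```text
t: 11.75
ee_pos: [443.9, -83.7, 254.4]
orientation: [-2.665, -1.661, 0.002]
ft_force: [0.3, -1.0, -0.1]
width: 88.0
```

>>> send_rows(
  rows=[
    [-0.018,0.001,0,-0.137,1],
    [-0.018,-0.0015,0,-0.137,1],
    [-0.018,-0.004,0,-0.137,1],
    [-0.017,-0.0065,0,-0.137,1],
    [0,0,0,0,1],
  ],
)

```text
t: 12.25
ee_pos: [414.8, -150.8, 254.4]
orientation: [-2.123, -2.314, 0.001]
ft_force: [0.6, 0.6, -0.7]
width: 88.0
```

```bash
cat >> h.py <<'E'
def tf(f,cx,cy,r=45,z0=47,z1=55):
    P,C=pts([f] if not isinstance(f,list) else f,cx-r,cx+r,cy-r,cy+r,z0,z1)
    (c,s,a)=cv2.minAreaRect(P[:,:2].astype(np.float32))
    if s[0]>s[1]: a-=90
    print('T centre',np.round(c,1),'size',np.round(s,1),'own yaw',round((a+90)%180-90,1),len(P),'mean',P[:,:2].mean(0).round(1))
    return c
E
python3 - <<'E'
from h import *
save('wrist','w12'); tf('w12',418,-80); plan(None,None,None,None)
E
```

```text
T centre [418.6 -78.9] size [24.  47.3] own yaw 15.9 1690 mean [418.4 -78.4]
now [ 415.3 -150.2  254.5] yaw 94.66 tilt 0.07 t 12.3 w 88.2 F [-0.7 -0.4 -1. ]
rows 1
  [0.0000, 0.0000, 0.0000, 0.0000]
```

View pics/w12.png

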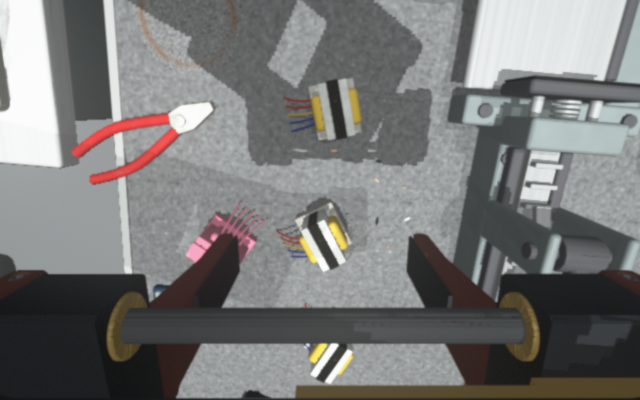

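Run:
```python
from h import *
tf('w12',418,-201)
plan(418.5,-78.9,160,105.9,n=4)
```

```text
T centre [ 418.5 -200.7] size [24.2 47.8] own yaw 31.5 1239 mean [ 418.3 -199.6]
now [ 415.3 -150.2  254.5] yaw 94.66 tilt 0.07 t 12.3 w 88.2 F [-0.7 -0.4 -1. ]
rows 4
  [0.0177, 0.0023, 0.0236, -0.0491]
  [0.0175, 0.0031, 0.0236, -0.0491]
  [0.0174, 0.0040, 0.0236, -0.0491]
  [0.0172, 0.0048, 0.0236, -0.0491]
```

>>> send_rows(
  rows=[
    [0.0177,0.0023,0.0236,-0.049,1],
    [0.0175,0.003,0.0236,-0.049,1],
    [0.0174,0.004,0.0236,-0.049,1],
    [0.0172,0.0048,0.0236,-0.049,1],
    [0,0,0,0,1],
  ],
)

```text
t: 12.8
ee_pos: [417.2, -76.4, 158.2]
orientation: [-1.884, -2.507, 0.004]
ft_force: [-0.3, 0.0, 0.5]
width: 87.9
```

Run:
```python
from h import *
plan(418.5,-78.9,94,105.9,n=2)
```

```text
now [417.2 -76.4 158.2] yaw 106.15 tilt 0.34 t 12.8 w 87.9 F [-0.3  0.   0.5]
rows 2
  [-0.0015, 0.0004, 0.0321, 0.0022]
  [-0.0015, 0.0004, 0.0321, 0.0022]
```

>>> send_rows(
  rows=[
    [0,0,0.033,0,1],
    [0,0,0.032,0,1],
    [0,0,0,0,1],
    [0,0,0,0,1],
  ],
)

```text
t: 13.2
ee_pos: [419.2, -78.9, 96.0]
orientation: [-1.889, -2.509, 0.001]
ft_force: [0.6, 0.5, 0.6]
width: 87.9
```

>>> send_rows(
  rows=[
    [0,0,0,0,-1],
    [0,0,0,0,-1],
    [0,0,0,0,-1],
    [0,0,0,0,-1],
    [0,0,0,0,-1],
  ],
)

```text
t: 13.7
ee_pos: [419.3, -78.9, 95.9]
orientation: [1.887, 2.511, 0.0]
ft_force: [-0.4, 0.5, -0.2]
width: 51.4
```

>>> send_rows(
  rows=[
    [0,0,0,0,-1],
    [0,0,0,0,-1],
    [0,0,0,0,-1],
    [0,0,0,0,-1],
  ],
)

```text
t: 14.1
ee_pos: [419.2, -78.8, 95.6]
orientation: [1.887, 2.511, 0.0]
ft_force: [-0.2, -0.4, 4.2]
width: 39.9
```

Run:
```python
from h import *
save('wrist','w13')
plan(None,None,200,90.8)
```

```text
now [419.2 -78.8  95.5] yaw 106.15 tilt 0.01 t 14.15 w 39.7 F [-0.1  1.   5. ]
rows 3
  [-0.0000, 0.0000, -0.0348, 0.0893]
  [-0.0000, 0.0000, -0.0348, 0.0893]
  [-0.0000, 0.0000, -0.0348, 0.0893]
```

View pics/w13.png

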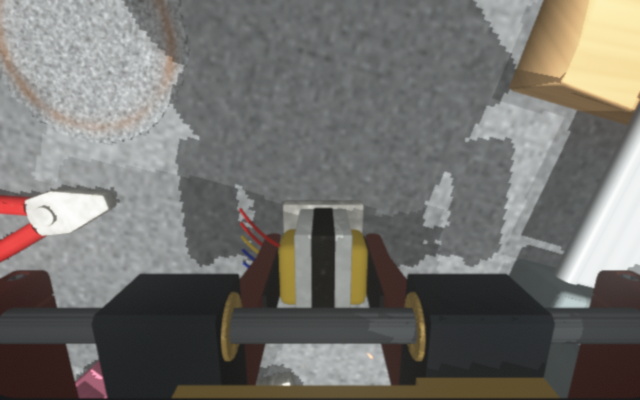

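>>> send_rows(
  rows=[
    [0,0,-0.03,0,-1],
    [0,0,-0.04,0,-1],
    [0,0,-0.045,0.134,-1],
    [0,0,-0.005,0.134,-1],
    [0,0,0,0,-1],
  ],
)

```text
t: 14.65
ee_pos: [419.6, -78.9, 216.6]
orientation: [2.205, 2.234, 0.002]
ft_force: [-0.3, 0.1, -4.0]
width: 39.7
```

Run:
```python
from h import *
plan(586,118.5,None,90.8,n=7)
```

```text
now [419.6 -78.9 216.6] yaw 90.74 tilt 0.16 t 14.65 w 39.7 F [-0.3  0.1 -4. ]
rows 7
  [0.0279, 0.0241, 0.0000, -0.0002]
  [0.0279, 0.0241, 0.0000, -0.0002]
  [0.0279, 0.0241, 0.0000, -0.0002]
  [0.0279, 0.0241, 0.0000, -0.0002]
  [0.0279, 0.0242, 0.0000, -0.0002]
  [0.0279, 0.0242, 0.0000, -0.0002]
  [0.0279, 0.0242, 0.0000, -0.0002]
```

>>> send_rows(
  rows=[
    [0.028,0.024,0,0,-1],
    [0.028,0.024,0,0,-1],
    [0.028,0.024,0,0,-1],
    [0.028,0.024,0,0,-1],
  ],
)

```text
t: 15.05
ee_pos: [513.2, 35.7, 213.5]
orientation: [-2.2, -2.239, 0.004]
ft_force: [0.6, 0.3, -3.6]
width: 39.8
```

>>> send_rows(
  rows=[
    [0.028,0.024,0,0,-1],
    [0.028,0.024,0,0,-1],
    [0.028,0.024,0,0,-1],
    [0,0,0,0,-1],
    [0,0,0,0,-1],
  ],
)

```text
t: 15.55
ee_pos: [583.3, 119.9, 213.0]
orientation: [-2.199, -2.24, 0.006]
ft_force: [-0.3, -0.5, -4.0]
width: 40.1
```

Run:
```python
from h import *
im=save('wrist','w14')
plan(586,118,136.5,90.8,n=4)
P=cloud(im).reshape(-1,3); 
s=(P[:,2]>86)&(P[:,2]<93)&(P[:,1]>130)&(P[:,1]<190)&(P[:,0]>545)&(P[:,0]<625)
print(s.sum(),np.percentile(P[s][:,1],[1,3,99]))
```

```text
now [582.8 119.2 213.3] yaw 90.95 tilt 0.26 t 15.6 w 39.7 F [-1.  -0.2 -4.1]
rows 4
  [-0.0003, 0.0009, 0.0192, 0.0007]
  [-0.0003, 0.0009, 0.0192, 0.0007]
  [-0.0003, 0.0009, 0.0192, 0.0007]
  [-0.0003, 0.0009, 0.0192, 0.0007]
4422 [145.35727691 146.13154849 166.62252989]
```

View pics/w14.png

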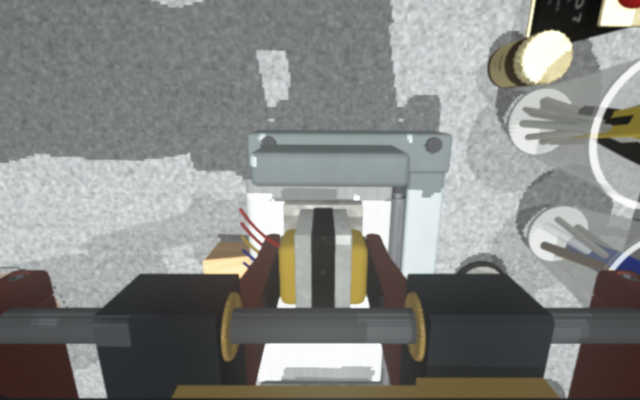

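>>> send_rows(
  rows=[
    [-0.001,0.003,0.025,0,-1],
    [0,0,0.03,0,-1],
    [0,0,0.015,0,-1],
    [0,0,0,0,-1],
  ],
)

```text
t: 16.0
ee_pos: [585.1, 117.5, 142.8]
orientation: [-2.204, -2.234, 0.008]
ft_force: [0.5, -0.7, -3.8]
width: 39.8
```

Run:
```python
from h import *
plan(586,118,136,90.8,n=1)
```

```text
now [585.1 117.5 142.8] yaw 90.79 tilt 0.36 t 16.0 w 39.8 F [ 0.5 -0.7 -3.8]
rows 1
  [0.0005, 0.0010, 0.0068, -0.0002]
```

>>> send_rows(
  rows=[
    [0,0,0.004,0,-1],
    [0,0,0.0025,0,-1],
    [0,0,0,0,-1],
    [0,0,0,0,0.2],
    [0,0,0,0,0.2],
  ],
)

```text
t: 16.5
ee_pos: [588.1, 118.8, 140.1]
orientation: [2.205, 2.236, 0.003]
ft_force: [0.9, 0.4, -0.2]
width: 51.0
```

>>> send_rows(
  rows=[
    [0,0,0,0,0.7],
    [0,0,0,0,0.7],
    [0,0,0,0,0.7],
    [0,0,-0.03,0,0.7],
    [0,0,-0.04,0,0.7],
  ],
)

```text
t: 17.0
ee_pos: [586.1, 118.4, 207.7]
orientation: [-2.204, -2.235, 0.006]
ft_force: [-0.1, -0.0, 0.1]
width: 74.8
```

>>> send_rows(
  rows=[
    [0,0,-0.02,0,1],
    [-0.03,0,-0.01,0,1],
    [-0.04,0,0,0,1],
    [-0.04,0,0,0,1],
    [0,0,0,0,1],
  ],
)

```text
t: 17.5
ee_pos: [588.9, 5.0, 239.2]
orientation: [2.209, 2.232, -0.001]
ft_force: [0.5, 0.5, 0.5]
width: 88.0
```

Run:
```python
from h import *
save('wrist','w15');save('side','si15');save('scene','sc15')
tf('w15',586,117,z0=86,z1=95,r=35); bed('w15',y0=-30,y1=80); bed('si15',y0=-30,y1=80);plan(None,None,None,90.8)
tf('sc15',418.5,-201);tf('sc15',438,-329)
```

```text
T centre [587.2 118.1] size [24.  46.9] own yaw 0.4 3015 mean [587.2 118.8]
bed slope x -0.0007 y -0.0002 z near(527) 41.1 far(640) 41.0 13671
bed slope x 0.0017 y 0.0048 z near(527) 39.8 far(640) 40.0 283
now [588.9   8.7 238.9] yaw 90.75 tilt 0.02 t 17.65 w 87.9 F [ 1.2 -0.1  0.3]
rows 1
  [0.0000, 0.0000, 0.0000, -0.0008]
T centre [ 416.9 -200.7] size [28.3 45.7] own yaw 30.7 155 mean [ 417.5 -201.3]
T centre [ 437.8 -327.8] size [47.9 25.1] own yaw -23.7 181 mean [ 436.8 -328.4]
```

View pics/w15.png

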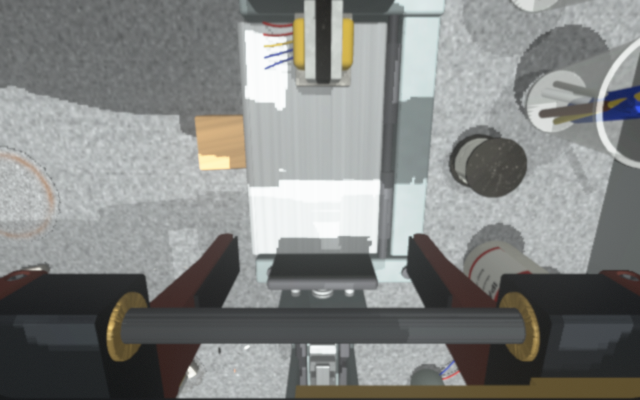

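Run:
```python
from h import *
plan(425,-30,250,95,n=4)
R=None
plan(418,-272,250,100)
```

```text
now [588.9   8.7 238.9] yaw 90.75 tilt 0.02 t 17.65 w 87.9 F [ 1.2 -0.1  0.3]
rows 4
  [-0.0091, -0.0411, -0.0028, -0.0185]
  [-0.0084, -0.0413, -0.0028, -0.0185]
  [-0.0076, -0.0414, -0.0028, -0.0185]
  [-0.0068, -0.0415, -0.0028, -0.0185]
now [588.9   8.7 238.9] yaw 90.75 tilt 0.02 t 17.65 w 87.9 F [ 1.2 -0.1  0.3]
rows 8
  [-0.0348, -0.0218, -0.0014, -0.0202]
  [-0.0344, -0.0225, -0.0014, -0.0202]
  [-0.0339, -0.0232, -0.0014, -0.0202]
  [-0.0334, -0.0239, -0.0014, -0.0202]
  [-0.0329, -0.0246, -0.0014, -0.0202]
  [-0.0324, -0.0252, -0.0014, -0.0202]
  [-0.0319, -0.0259, -0.0014, -0.0202]
  [-0.0314, -0.0265, -0.0014, -0.0202]
```

>>> send_rows(
  rows=[
    [-0.01,-0.041,-0.003,0,1],
    [-0.01,-0.041,-0.003,0,1],
    [-0.01,-0.041,-0.003,0,1],
    [-0.01,-0.041,-0.003,0,1],
  ],
)

```text
t: 18.05
ee_pos: [424.0, -32.7, 250.9]
orientation: [-2.203, -2.239, 0.0]
ft_force: [1.0, -0.4, 0.1]
width: 87.7
```

>>> send_rows(
  rows=[
    [-0.045,0,0,0,1],
    [-0.045,0,0,0,1],
    [-0.045,0,0,0,1],
    [-0.045,0,0,0,1],
    [-0.045,0,0,0,1],
  ],
)

```text
t: 18.55
ee_pos: [429.2, -259.4, 251.1]
orientation: [2.204, 2.239, 0.001]
ft_force: [0.6, 1.1, 0.6]
width: 87.9
```

>>> send_rows(
  rows=[
    [-0.01,0,0,0,1],
    [0,0,0,0,1],
  ],
)

```text
t: 18.75
ee_pos: [429.2, -269.0, 250.8]
orientation: [-2.207, -2.235, -0.0]
ft_force: [-0.2, 0.8, 0.1]
width: 87.8
```

Run:
```python
from h import *
save('wrist','w16'); tf('w16',418,-200.7);tf('w16',438,-329)
plan(418.5,-200.5,160,121.5,n=4)
```

```text
T centre [ 418.4 -200.7] size [23.9 47.4] own yaw 31.6 1713 mean [ 418.3 -200.4]
T centre [ 437.8 -328.2] size [47.3 24.3] own yaw -24.8 1237 mean [ 437.7 -327.4]
now [ 428.9 -267.8  250.6] yaw 90.79 tilt 0.07 t 18.8 w 87.8 F [-0.5 -0.3 -0.2]
rows 4
  [0.0168, -0.0023, 0.0227, -0.1340]
  [0.0170, -0.0001, 0.0227, -0.1340]
  [0.0168, 0.0022, 0.0227, -0.1340]
  [0.0164, 0.0044, 0.0227, -0.1340]
```

View pics/w16.png

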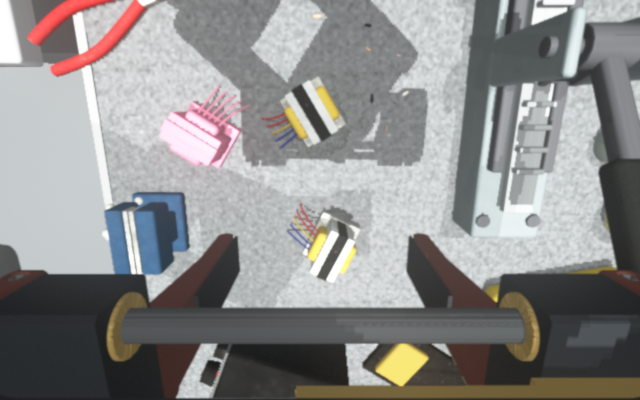

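>>> send_rows(
  rows=[
    [0.0168,-0.0023,0.0227,-0.134,0.5],
    [0.017,0,0.0227,-0.134,0.5],
    [0.0168,0.0022,0.0227,-0.134,0.5],
    [0.0164,0.0044,0.0227,-0.134,0.5],
    [0,0,0,0,0.5],
  ],
)

```text
t: 19.3
ee_pos: [416.3, -197.4, 158.0]
orientation: [-1.524, -2.739, -0.0]
ft_force: [0.0, -0.4, -0.7]
width: 66.1
```

>>> send_rows(
  rows=[
    [0,0,0,0,0.5],
    [0,0,0.03,0,0.5],
    [0,0,0,0,0.5],
  ],
)

```text
t: 19.6
ee_pos: [418.5, -201.4, 129.5]
orientation: [-1.537, -2.738, 0.0]
ft_force: [0.4, 0.7, -0.1]
width: 66.0
```

Run:
```python
from h import *
plan(418.4,-200.5,95.5,121.6,n=2)
```

```text
now [ 418.5 -201.4  129.5] yaw 121.39 tilt 0.1 t 19.6 w 66.0 F [ 0.4  0.7 -0.1]
rows 2
  [0.0004, 0.0002, 0.0170, -0.0019]
  [0.0004, 0.0002, 0.0170, -0.0019]
```

>>> send_rows(
  rows=[
    [0,0,0.02,0,0.5],
    [0,0,0.014,0,0.5],
    [0,0,0,0,-1],
    [0,0,0,0,-1],
    [0,0,0,0,-1],
  ],
)

```text
t: 20.1
ee_pos: [419.3, -202.0, 97.4]
orientation: [1.535, 2.739, 0.0]
ft_force: [0.5, 0.0, -1.4]
width: 46.0
```

>>> send_rows(
  rows=[
    [0,0,0,0,-1],
    [0,0,0,0,-1],
    [0,0,0,0,-1],
    [0,0,0,0,-1],
    [0,0,0,0,-1],
  ],
)

```text
t: 20.6
ee_pos: [419.3, -201.9, 97.3]
orientation: [1.534, 2.739, 0.0]
ft_force: [0.8, 0.5, 7.4]
width: 40.0
```

Run:
```python
from h import *
plan(400,-150,217,90.8)
```

```text
now [ 419.3 -201.9   97.3] yaw 121.5 tilt 0.12 t 20.6 w 40.0 F [0.8 0.5 7.4]
rows 4
  [0.0135, 0.0027, -0.0299, 0.1339]
  [0.0138, 0.0009, -0.0299, 0.1339]
  [0.0138, -0.0010, -0.0299, 0.1339]
  [0.0135, -0.0028, -0.0299, 0.1339]
```

>>> send_rows(
  rows=[
    [0,0,-0.03,0,-1],
    [0,0,-0.035,0,-1],
    [0,0,-0.04,0.134,-1],
    [0,0,-0.015,0.134,-1],
    [0,0,0,0.134,-1],
  ],
)

```text
t: 21.1
ee_pos: [419.5, -202.0, 219.0]
orientation: [2.055, 2.37, 0.002]
ft_force: [0.4, -0.8, -4.7]
width: 40.1
```

>>> send_rows(
  rows=[
    [0,0,0,0.134,-1],
    [0,0,0,0,-1],
    [0,0,0,0,-1],
  ],
)

```text
t: 21.4
ee_pos: [418.3, -201.4, 216.2]
orientation: [-2.202, -2.24, 0.0]
ft_force: [-1.0, -0.1, -4.5]
width: 40.0
```

Run:
```python
from h import *
plan(420,-20,None,90.8,n=5)
plan(586,65,None,90.8)
```

```text
now [ 418.3 -201.4  216.2] yaw 91.0 tilt 0.03 t 21.4 w 40.0 F [-1.  -0.1 -4.5]
rows 5
  [0.0363, 0.0010, 0.0000, 0.0007]
  [0.0363, 0.0010, 0.0000, 0.0007]
  [0.0363, 0.0009, 0.0000, 0.0007]
  [0.0363, 0.0009, 0.0000, 0.0007]
  [0.0363, 0.0009, 0.0000, 0.0007]
now [ 418.3 -201.4  216.2] yaw 91.0 tilt 0.03 t 21.4 w 40.0 F [-1.  -0.1 -4.5]
rows 7
  [0.0376, 0.0246, -0.0000, 0.0005]
  [0.0376, 0.0246, -0.0000, 0.0005]
  [0.0377, 0.0246, -0.0000, 0.0005]
  [0.0377, 0.0246, -0.0000, 0.0005]
  [0.0377, 0.0245, -0.0000, 0.0005]
  [0.0377, 0.0245, -0.0000, 0.0005]
  [0.0377, 0.0245, -0.0000, 0.0005]
```

>>> send_rows(
  rows=[
    [0.044,0.001,0,0,-1],
    [0.044,0.001,0,0,-1],
    [0.044,0.001,0,0,-1],
    [0.044,0.001,0,0,-1],
  ],
)

```text
t: 21.8
ee_pos: [419.7, -24.1, 216.1]
orientation: [-2.203, -2.239, 0.0]
ft_force: [0.5, -0.6, -4.0]
width: 40.0
```

>>> send_rows(
  rows=[
    [0.022,0.041,0,0,-1],
    [0.022,0.041,0,0,-1],
    [0.022,0.041,0,0,-1],
    [0.022,0.041,0,0,-1],
    [0,0,0,0,-1],
  ],
)

```text
t: 22.3
ee_pos: [587.9, 67.4, 216.4]
orientation: [2.198, 2.24, 0.007]
ft_force: [-0.8, -0.8, -3.8]
width: 39.9
```

>>> send_rows(
  rows=[
    [0,0,0,0,-1],
    [0,0,0,0,-1],
  ],
)

```text
t: 22.5
ee_pos: [581.5, 64.4, 215.4]
orientation: [-2.203, -2.237, 0.003]
ft_force: [-0.9, -0.4, -4.4]
width: 40.0
```

Run:
```python
from h import *
save('wrist','w17')
P=cloud(load('w17')).reshape(-1,3)
s=(P[:,2]>42)&(P[:,2]<95)&(abs(P[:,0]-587)<15)&(P[:,1]>85)&(P[:,1]<143); print('T1 rear end',np.percentile(P[s][:,1],[1,99]))
plan(586.5,65,142,90.8,n=3)
```

```text
T1 rear end [ 95.59134968 141.763018  ]
now [581.5  64.2 215.6] yaw 90.84 tilt 0.12 t 22.55 w 39.5 F [ 0.2 -0.2 -4.2]
rows 3
  [0.0003, 0.0017, 0.0245, 0.0002]
  [0.0003, 0.0017, 0.0245, 0.0002]
  [0.0003, 0.0017, 0.0245, 0.0002]
```

View pics/w17.png

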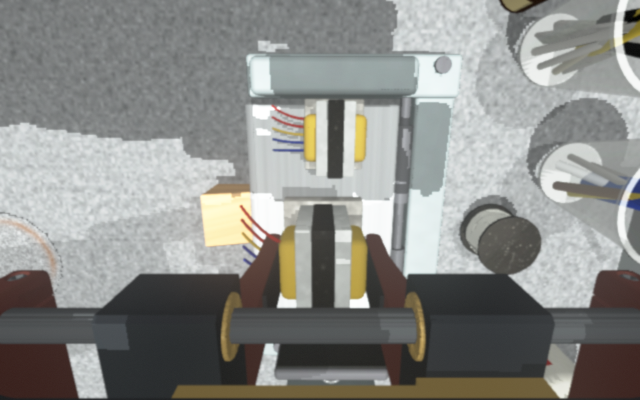

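>>> send_rows(
  rows=[
    [0.0005,0.005,0.02,0,-1],
    [0,0,0.03,0,-1],
    [0,0,0.02,0,-1],
    [0,0,0,0,-1],
    [0,0,0,0,-1],
  ],
)

```text
t: 23.05
ee_pos: [587.4, 64.8, 146.5]
orientation: [-2.206, -2.236, 0.001]
ft_force: [-0.7, 0.3, -2.9]
width: 39.8
```

Run:
```python
from h import *
plan(586.5,65,137.5,90.8,n=1)
```

```text
now [587.4  64.8 146.5] yaw 90.78 tilt 0.05 t 23.05 w 39.8 F [-0.7  0.3 -2.9]
rows 1
  [0.0002, -0.0009, 0.0090, -0.0003]
```

>>> send_rows(
  rows=[
    [0,0,0.005,0,-1],
    [0,0,0.0035,0,-1],
    [0,0,0,0,-1],
    [0,0,0,0,0.2],
    [0,0,0,0,0.2],
  ],
)

```text
t: 23.55
ee_pos: [588.5, 65.4, 138.4]
orientation: [2.205, 2.236, 0.002]
ft_force: [0.6, -0.3, 0.4]
width: 51.1
```

>>> send_rows(
  rows=[
    [0,0,0,0,0.7],
    [0,0,0,0,0.7],
    [0,0,0,0,0.7],
    [0,0,-0.03,0,0.7],
    [0,0,-0.04,0,0.7],
  ],
)

```text
t: 24.05
ee_pos: [586.5, 65.2, 206.5]
orientation: [-2.204, -2.235, 0.006]
ft_force: [0.7, -0.1, -1.0]
width: 74.7
```

>>> send_rows(
  rows=[
    [0,0,-0.03,0,1],
    [-0.03,-0.02,0,0,1],
    [-0.03,-0.04,0,0,1],
    [0,-0.02,0,0,1],
    [0,0,0,0,1],
  ],
)

```text
t: 24.55
ee_pos: [506.1, 3.5, 237.6]
orientation: [-2.206, -2.234, 0.002]
ft_force: [-0.2, 0.4, -0.1]
width: 87.8
```

Run:
```python
from h import *
save('wrist','w18');save('side','si18')
tf('w18',586,118,z0=86,z1=95,r=25);tf('w18',586,66,z0=86,z1=95,r=26); bed('w18',y0=-30,y1=130); flush('w18')
plan(425,-40,250,90.8)
tf('si18',438,-329)
```

```text
T centre [587.1 117.9] size [24.8 46.4] own yaw 0.6 3141 mean [586.3 118.6]
T centre [587.1  66.5] size [24.5 47. ] own yaw 0.7 2611 mean [586.3  67.3]
bed slope x -0.0003 y 0.0001 z near(527) 41.0 far(640) 41.0 12821
cheekL [np.float64(38.15), np.float64(38.75), np.float64(38.84), np.float64(38.8), None, None, np.float64(38.24)] cheekR [np.float64(40.02), np.float64(40.91), np.float64(41.11)]
bed y 120 [np.float64(39.95), np.float64(41.04), np.float64(41.16), np.float64(41.05), None, None, np.float64(40.96)]
bed y 45 [np.float64(39.73), np.float64(40.91), np.float64(40.99), np.float64(41.09), np.float64(40.93), None, np.float64(40.96)]
bed y -30 [np.float64(39.49), np.float64(40.95), np.float64(41.01), np.float64(41.03), np.float64(41.05), np.float64(41.03), np.float64(41.02)]
now [509.4   4.2 238.1] yaw 90.79 tilt 0.09 t 24.65 w 87.8 F [-0.4 -0.1  0.5]
rows 3
  [-0.0143, -0.0283, -0.0040, -0.0001]
  [-0.0143, -0.0283, -0.0040, -0.0001]
  [-0.0143, -0.0283, -0.0040, -0.0001]
T centre [ 438.1 -329.2] size [47.1 24.7] own yaw -25.9 131 mean [ 437.7 -329.8]
```

View pics/w18.png

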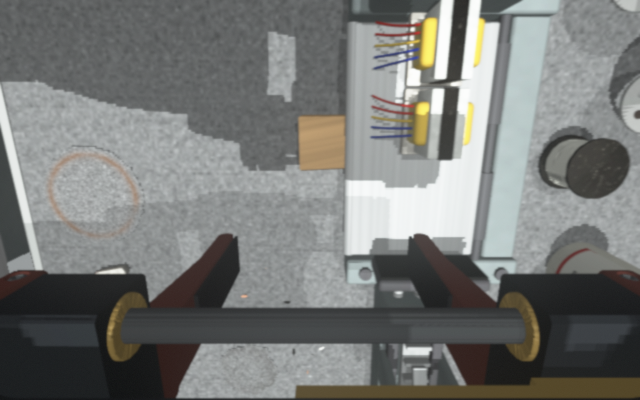

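Run:
```python
from h import *
P,C=pts(['scene0','side0'],300,650,-620,-340,20,300)
for x in range(300,650,50):
    print(x,[int(max(P[(abs(P[:,0]-x-25)<25)&(abs(P[:,1]-y-25)<25)][:,2],default=0)) for y in range(-600,-340,50)])
```

```text
300 [0, 82, 83, 82, 0, 0]
350 [0, 83, 83, 83, 0, 0]
400 [0, 83, 83, 84, 52, 55]
450 [0, 0, 81, 78, 0, 45]
500 [0, 67, 62, 0, 0, 0]
550 [0, 120, 79, 0, 0, 0]
600 [151, 134, 0, 38, 38, 0]
```

>>> send_rows(
  rows=[
    [-0.0145,-0.028,-0.004,0,1],
    [-0.0145,-0.028,-0.004,0,1],
    [-0.0145,-0.028,-0.004,0,1],
    [-0.045,0,0,0,1],
    [-0.045,0,0,0,1],
  ],
)

```text
t: 25.15
ee_pos: [427.8, -131.2, 250.3]
orientation: [2.201, 2.239, 0.002]
ft_force: [1.0, -0.4, 0.2]
width: 87.6
```

>>> send_rows(
  rows=[
    [-0.045,0,0,0.1,1],
    [-0.045,0,0,0.1,1],
    [-0.045,-0.005,0,0.1,1],
    [-0.045,0.005,0,0,1],
    [-0.03,0.01,0,0,1],
  ],
)

```text
t: 25.65
ee_pos: [403.8, -342.9, 249.8]
orientation: [2.515, 1.88, 0.0]
ft_force: [-0.2, 1.7, -0.1]
width: 87.9
```

Run:
```python
from h import *
save('wrist','w19');tf('w19',438,-328.5)
plan(437.8,-328.2,160,65.2)
```

```text
T centre [ 437.7 -328.3] size [47.3 24.2] own yaw -25.2 1536 mean [ 437.7 -327.7]
now [ 405.2 -346.6  250.3] yaw 73.52 tilt 0.32 t 25.7 w 87.9 F [ 0.4 -3.7  0.7]
rows 3
  [0.0091, 0.0085, 0.0301, 0.0484]
  [0.0095, 0.0081, 0.0301, 0.0484]
  [0.0099, 0.0076, 0.0301, 0.0484]
```

View pics/w19.png

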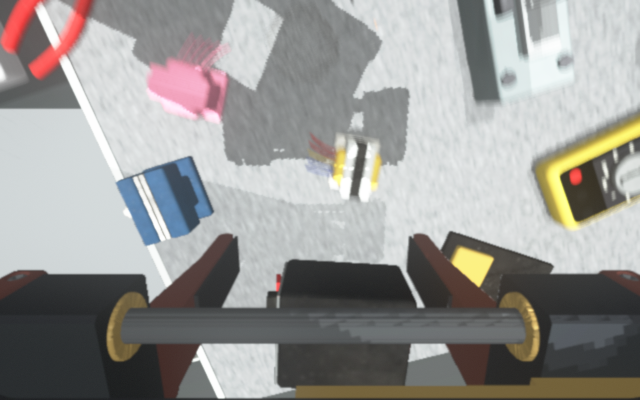

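>>> send_rows(
  rows=[
    [0.009,0.0085,0.03,0.048,0.6],
    [0.0095,0.008,0.03,0.048,0.6],
    [0.01,0.0075,0.03,0.048,0.6],
    [0,0,0,0,0.6],
    [0,0,0,0,0.6],
  ],
)

```text
t: 26.2
ee_pos: [436.3, -320.7, 159.5]
orientation: [-2.641, -1.7, 0.001]
ft_force: [-0.1, -0.6, 1.2]
width: 70.0
```

Run:
```python
from h import *
plan(437.7,-328.2,97,64.9,n=2)
```

```text
now [ 436.3 -320.7  159.5] yaw 65.52 tilt 0.05 t 26.2 w 70.0 F [-0.1 -0.6  1.2]
rows 2
  [-0.0031, 0.0022, 0.0313, 0.0054]
  [-0.0031, 0.0023, 0.0313, 0.0054]
```

>>> send_rows(
  rows=[
    [0,0,0.02,0.01,0.6],
    [0,0,0,0,0.6],
    [0,0,0,0,0.6],
  ],
)

```text
t: 26.5
ee_pos: [435.8, -321.3, 141.0]
orientation: [2.651, 1.683, 0.001]
ft_force: [0.4, 0.4, 0.4]
width: 70.3
```

Run:
```python
from h import *
plan(437.7,-328.2,97,64.9,n=2)
```

```text
now [ 435.8 -321.3  141. ] yaw 64.82 tilt 0.08 t 26.5 w 70.3 F [0.4 0.4 0.4]
rows 2
  [-0.0027, 0.0023, 0.0220, -0.0007]
  [-0.0027, 0.0023, 0.0220, -0.0007]
```

>>> send_rows(
  rows=[
    [-0.0055,0.0045,0,0,0.6],
    [0,0,0.022,0,0.6],
    [0,0,0.022,0,0.6],
    [0,0,0,0,0.6],
    [0,0,0,0,0.6],
  ],
)

```text
t: 27.0
ee_pos: [437.4, -328.1, 96.4]
orientation: [2.652, 1.683, 0.0]
ft_force: [-0.4, 0.5, 0.5]
width: 70.2
```

Run:
```python
from h import *
plan(437.7,-328.2,97,64.9,n=1)
```

```text
now [ 437.4 -328.1   96.4] yaw 64.79 tilt 0.02 t 27.0 w 70.2 F [-0.4  0.5  0.5]
rows 1
  [0.0000, 0.0003, -0.0006, -0.0020]
```

>>> send_rows(
  rows=[
    [0,0,0,0,-1],
    [0,0,0,0,-1],
    [0,0,0,0,-1],
    [0,0,0,0,-1],
    [0,0,0,0,-1],
  ],
)

```text
t: 27.5
ee_pos: [437.6, -327.9, 96.2]
orientation: [2.652, 1.682, 0.001]
ft_force: [0.0, -0.5, 5.2]
width: 39.8
```

>>> send_rows(
  rows=[
    [0,0,0,0,-1],
    [0,0,0,0,-1],
    [0,0,0,0,-1],
    [0,0,-0.03,0,-1],
    [0,0,-0.035,0,-1],
  ],
)

```text
t: 28.0
ee_pos: [435.8, -326.5, 159.6]
orientation: [-2.648, -1.68, 0.003]
ft_force: [0.2, -0.3, -3.1]
width: 40.1
```

>>> send_rows(
  rows=[
    [0,0,-0.04,0,-1],
    [0,0,-0.015,-0.113,-1],
    [0,0,0,-0.113,-1],
    [0,0,0,-0.113,-1],
    [0,0,0,-0.113,-1],
  ],
)

```text
t: 28.5
ee_pos: [436.6, -327.1, 215.3]
orientation: [-2.202, -2.239, 0.0]
ft_force: [-0.1, -0.1, -2.4]
width: 39.5
```

Run:
```python
from h import *
plan(425,-30,None,90.8,n=7)
```

```text
now [ 436.6 -327.1  215.3] yaw 90.96 tilt 0.08 t 28.5 w 39.5 F [-0.1 -0.1 -2.4]
rows 7
  [0.0425, -0.0009, 0.0000, 0.0004]
  [0.0425, -0.0010, 0.0000, 0.0004]
  [0.0425, -0.0010, 0.0000, 0.0004]
  [0.0425, -0.0010, 0.0000, 0.0004]
  [0.0425, -0.0010, 0.0000, 0.0004]
  [0.0425, -0.0010, 0.0000, 0.0004]
  [0.0425, -0.0010, 0.0000, 0.0004]
```

>>> send_rows(
  rows=[
    [0.0425,-0.001,0,0,-1],
    [0.0425,-0.001,0,0,-1],
    [0.0425,-0.001,0,0,-1],
    [0.0425,-0.001,0,0,-1],
    [0.0425,-0.001,0,0,-1],
  ],
)

```text
t: 29.0
ee_pos: [428.6, -113.5, 215.2]
orientation: [-2.208, -2.233, 0.001]
ft_force: [1.3, 0.0, -2.4]
width: 40.0
```

>>> send_rows(
  rows=[
    [0.0425,-0.001,0,0,-1],
    [0.0425,-0.001,0,0,-1],
    [0.0115,0.04,0,0,-1],
    [0.0115,0.04,0,0,-1],
    [0.0115,0.04,0,0,-1],
  ],
)

```text
t: 29.5
ee_pos: [546.8, 6.9, 215.2]
orientation: [-2.206, -2.235, 0.002]
ft_force: [0.5, -0.4, -2.0]
width: 39.9
```

>>> send_rows(
  rows=[
    [0.01,0.04,0,0,-1],
    [0,0,0,0,-1],
    [0,0,0,0,-1],
    [0,0,0,0,-1],
  ],
)

```text
t: 29.9
ee_pos: [584.3, 16.1, 214.7]
orientation: [-2.207, -2.233, 0.004]
ft_force: [-0.0, 0.2, -2.7]
width: 39.5
```

Run:
```python
from h import *
save('wrist','w20')
tf('w20',586,67,z0=86,z1=95,r=25)
plan(587,14.8,146,90.8,n=3)
```

```text
T centre [587.5  66.8] size [23.8 46.6] own yaw 0.2 2950 mean [587.3  67.5]
now [584.4  15.9 215. ] yaw 90.67 tilt 0.14 t 29.95 w 39.7 F [ 1.2 -1.  -3.3]
rows 3
  [-0.0004, 0.0009, 0.0230, -0.0007]
  [-0.0004, 0.0009, 0.0230, -0.0007]
  [-0.0004, 0.0009, 0.0230, -0.0007]
```

View pics/w20.png

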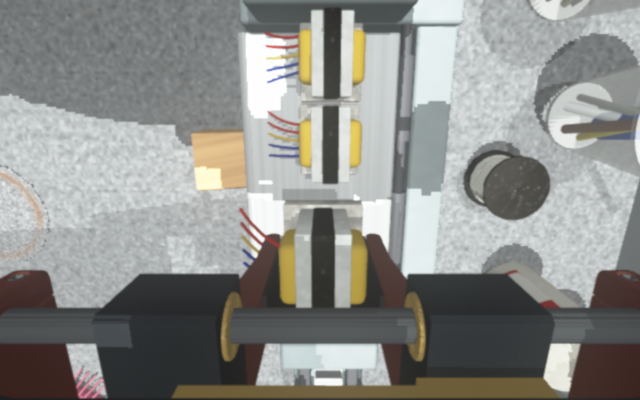

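>>> send_rows(
  rows=[
    [-0.0013,0.0028,0.02,0,-1],
    [0,0,0.03,0,-1],
    [0,0,0.02,0,-1],
    [0,0,0,0,-1],
    [0,0,0,0,-1],
  ],
)

```text
t: 30.45
ee_pos: [588.3, 14.7, 145.9]
orientation: [-2.208, -2.234, 0.001]
ft_force: [0.4, -0.5, -2.9]
width: 39.8
```

Run:
```python
from h import *
plan(587,14.5,136.5,90.8,n=1)
```

```text
now [588.3  14.7 145.9] yaw 90.66 tilt 0.05 t 30.45 w 39.8 F [ 0.4 -0.5 -2.9]
rows 1
  [-0.0001, -0.0013, 0.0094, -0.0024]
```

>>> send_rows(
  rows=[
    [0,-0.001,0.005,0,-1],
    [0,0,0.004,0,-1],
    [0,0,0,0,-1],
    [0,0,0,0,0.2],
    [0,0,0,0,0.2],
  ],
)

```text
t: 30.95
ee_pos: [588.4, 15.0, 137.3]
orientation: [2.207, 2.234, 0.002]
ft_force: [-0.0, -0.1, -0.1]
width: 51.1
```

>>> send_rows(
  rows=[
    [0,0,0,0,0.7],
    [0,0,0,0,0.7],
    [0,0,0,0,0.7],
    [0,0,-0.03,0,0.7],
    [0,0,-0.04,0,0.7],
  ],
)

```text
t: 31.45
ee_pos: [586.5, 14.9, 205.5]
orientation: [-2.206, -2.232, 0.005]
ft_force: [0.3, -0.5, 0.5]
width: 74.7
```

>>> send_rows(
  rows=[
    [0,0,-0.045,0,1],
    [0,-0.03,-0.03,0,1],
    [0,-0.045,-0.02,0,1],
    [0,-0.045,0,0,1],
    [0,0,0,0,1],
  ],
)

```text
t: 31.95
ee_pos: [462.4, 13.5, 301.5]
orientation: [-2.206, -2.233, 0.004]
ft_force: [-0.8, 0.6, -0.1]
width: 87.9
```

Run:
```python
from h import *
save('wrist','w21');save('side','si21');im=save('scene','sc21')
for f in ['w21','sc21','si21']:
  for y in (118,66.5,14.5):
    try: tf(f,587,y,z0=86,z1=95,r=25.5)
    except Exception as e: print(f,y,e)
  bed(f,y0=-30,y1=130)
plan(None,None,None,90.8)
b=load('si21')['color'];a=im['color']
cv2.imwrite('pics/c21.png',np.hstack([cv2.resize(a[170:300,270:460],(400,274)),cv2.resize(b[160:310,250:390],(400,428))[:274]]))
cv2.imwrite('pics/c21b.png',cv2.resize(b[170:320,270:390],(560,600)))
```

```text
T centre [587.1 118.6] size [47.5 25.2] own yaw -0.1 1851 mean [586.1 118.9]
T centre [586.7  66.6] size [47.3 25. ] own yaw -0.1 1591 mean [586.1  67.3]
T centre [586.9  15.1] size [24.6 47. ] own yaw 1.2 1398 mean [586.   15.5]
bed slope x -0.0002 y -0.0001 z near(527) 41.0 far(640) 41.0 5163
T centre [586.3 118.1] size [29.6 48.8] own yaw 1.7 87 mean [586.2 115.7]
T centre [586.6  66.2] size [46.7 26.3] own yaw -0.5 93 mean [586.2  65.7]
T centre [588.3  15. ] size [49.1 25.4] own yaw -0.3 98 mean [586.   13.3]
bed slope x 0.1127 y 0.0093 z near(527) 38.5 far(640) 51.2 266
T centre [583.9 120.2] size [49.1 47.9] own yaw -10.5 58 mean [587.9 117.6]
T centre [587.4  66. ] size [23.3 47.6] own yaw 0.7 64 mean [587.8  66.2]
T centre [587.   13.9] size [19.4 45.4] own yaw 1.3 67 mean [586.6  13. ]
bed slope x 0.0044 y -0.0016 z near(527) 39.8 far(640) 40.3 184
now [468.7  13.5 302.2] yaw 90.69 tilt 0.1 t 32.1 w 87.8 F [-0.1 -0.3 -0.3]
rows 1
  [0.0000, 0.0000, 0.0000, -0.0019]
```

View pics/c21b.png

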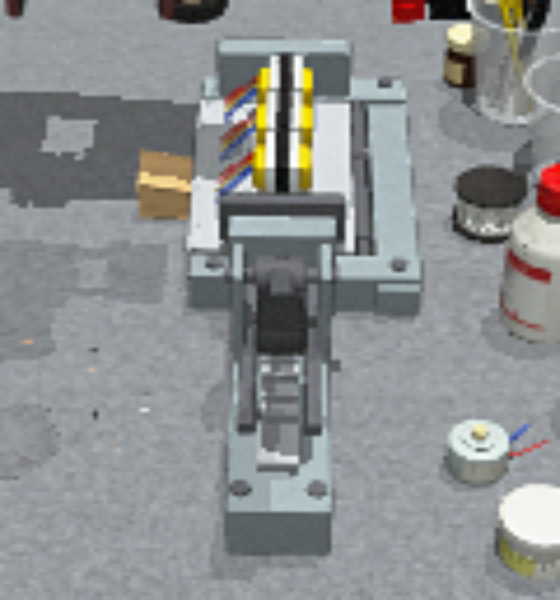

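View pics/sc21.png

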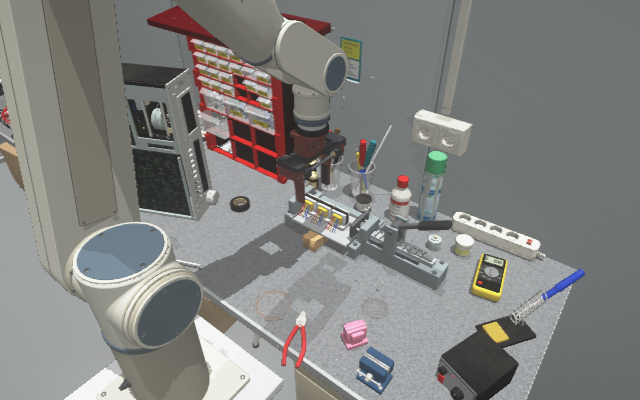

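Run:
```python
from h import *
P,C=pts(['si21','sc21'],560,620,-310,-225,100,215); k=C.max(1)<80; print(rect(P[k]))
for y in range(-305,-225,10):
    s=P[k&(abs(P[:,1]-y)<5)]
    if len(s)>3: print(y,s[:,2].max().round(1),np.percentile(s[:,0],[3,97]).round(1))
plan(590,-266,300,90.8,n=8)
```

```text
(array([ 588.8, -261.6]), array([26.2, 73.3]), 0.4)
-295 202.1 [580.  602.1]
-285 200.9 [577.8 600.2]
-275 195.4 [577.3 600.9]
-265 190.6 [577.4 598.3]
-255 186.2 [577.  599.3]
-245 179.3 [577.7 598.9]
-235 174.0 [577.9 601.5]
now [468.7  13.5 302.2] yaw 90.69 tilt 0.1 t 32.1 w 87.8 F [-0.1 -0.3 -0.3]
rows 8
  [-0.0351, 0.0147, 0.0003, -0.0002]
  [-0.0351, 0.0147, 0.0003, -0.0002]
  [-0.0351, 0.0147, 0.0003, -0.0002]
  [-0.0351, 0.0147, 0.0003, -0.0002]
  [-0.0351, 0.0147, 0.0003, -0.0002]
  [-0.0351, 0.0147, 0.0003, -0.0002]
  [-0.0351, 0.0147, 0.0003, -0.0002]
  [-0.0351, 0.0147, 0.0003, -0.0002]
```

>>> send_rows(
  rows=[
    [-0.035,0.0147,0,0,-1],
    [-0.035,0.0147,0,0,-1],
    [-0.035,0.0147,0,0,-1],
    [-0.035,0.0147,0,0,-1],
  ],
)

```text
t: 32.5
ee_pos: [530.5, -127.6, 301.3]
orientation: [2.208, 2.235, 0.0]
ft_force: [-0.3, 0.2, -0.5]
width: 59.3
```

>>> send_rows(
  rows=[
    [-0.035,0.0147,0,0,-1],
    [-0.035,0.0147,0,0,-1],
    [-0.035,0.0147,0,0,-1],
    [-0.035,0.0147,0,0,-1],
    [0,0,0,0,-1],
  ],
)

```text
t: 33.0
ee_pos: [591.5, -269.5, 300.8]
orientation: [2.21, 2.23, 0.0]
ft_force: [0.0, 0.2, -0.0]
width: 19.2
```

>>> send_rows(
  rows=[
    [0,0,0,0,-1],
    [0,0,0,0,-1],
    [0,0,0,0,-1],
  ],
)

```text
t: 33.3
ee_pos: [588.8, -264.1, 301.5]
orientation: [-2.206, -2.236, 0.0]
ft_force: [-0.0, -0.1, 0.3]
width: 0.4
```

Run:
```python
from h import *
save('wrist','w22'); save('side','si22')
plan(589.5,-264,270,90.8,n=1)
```

```text
now [ 588.8 -264.1  301.9] yaw 90.75 tilt 0.0 t 33.4 w 0.4 F [ 0.8  0.3 -0.4]
rows 1
  [0.0001, 0.0007, 0.0319, -0.0009]
```

View pics/w22.png

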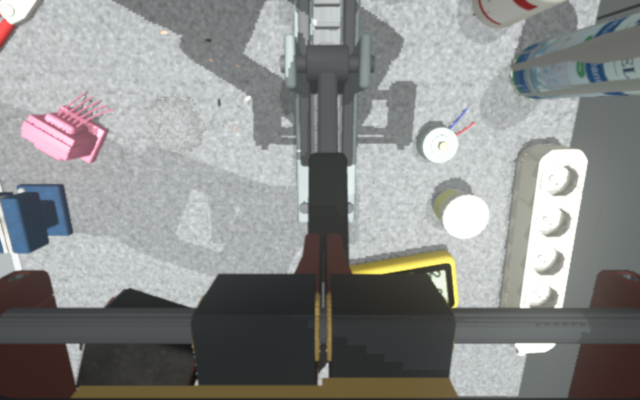

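View pics/si22.png

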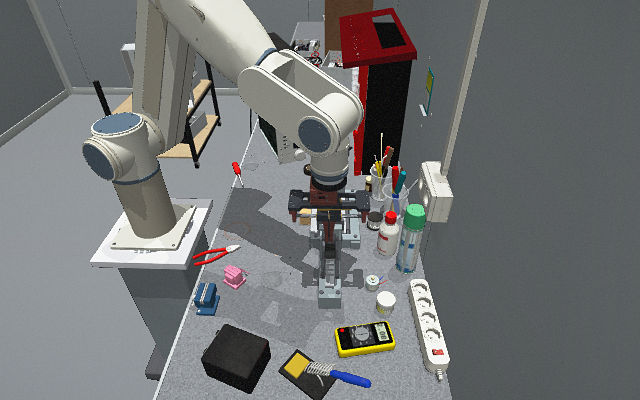

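>>> send_rows(
  rows=[
    [0,0,0.015,0,-1],
    [0,0,0.012,0,-1],
    [0,0,0.012,0,-1],
    [0,0,0.012,0,-1],
    [0,0,0.012,0,-1],
  ],
)

```text
t: 33.9
ee_pos: [589.0, -265.4, 237.8]
orientation: [2.207, 2.234, -0.0]
ft_force: [0.5, -1.2, 4.0]
width: 0.2
```

>>> send_rows(
  rows=[
    [0,0,0.012,0,-1],
    [0,0,0.012,0,-1],
    [0,0,0.01,0,-1],
    [0,0,0,0,-1],
    [0,0,0,0,-1],
  ],
)

```text
t: 34.4
ee_pos: [589.2, -266.8, 205.5]
orientation: [2.206, 2.233, -0.002]
ft_force: [-2.6, -6.7, 12.4]
width: 0.3
```

>>> send_rows(
  rows=[
    [0,0,0.006,0,-1],
    [0,0,0.006,0,-1],
    [0,0,0,0,-1],
  ],
)

```text
t: 34.7
ee_pos: [589.2, -266.8, 193.6]
orientation: [2.206, 2.232, -0.001]
ft_force: [-2.9, -6.6, 15.1]
width: 0.6
```

>>> send_rows(
  rows=[
    [0,0,0.004,0,-1],
    [0,0,0.002,0,-1],
    [0,0,0,0,-1],
  ],
)

```text
t: 35.0
ee_pos: [589.4, -266.7, 191.2]
orientation: [2.205, 2.232, -0.001]
ft_force: [-12.9, -2.1, 39.1]
width: 0.2
```

>>> send_rows(
  rows=[
    [0,0,-0.02,0,-1],
    [0,0,-0.02,0,-1],
    [0,0,-0.025,0,-1],
    [0,0,-0.025,0,-1],
    [0,0,-0.01,0,-1],
  ],
)

```text
t: 35.5
ee_pos: [589.3, -265.1, 288.0]
orientation: [2.207, 2.234, 0.001]
ft_force: [-0.1, -0.2, 0.5]
width: 0.5
```

```bash
cat >> h.py <<'E'
def pad(f):
    im=load(f); P=cloud(im).reshape(-1,3); P=P[np.isfinite(P[:,0])]
    for nm,z0,z1,q in (('pad top edge y',90,99,97),):
        s=(P[:,2]>z0)&(P[:,2]<z1)&(abs(P[:,0]-587)<35)&(P[:,1]>-66)&(P[:,1]<3)
        print(f,nm,np.percentile(P[s][:,1],[1,50,97,99]).round(1),s.sum())
E
python3 - <<'E'
from h import *
pad('sc21');pad('si21');pad('w21')
save('side','si23');save('scene','sc23');save('wrist','w23')
for f in ('sc23','si23','w23'): pad(f)
a=load('sc23')['color'];cv2.imwrite('pics/c23.png',cv2.resize(a[170:300,270:460],(800,547)))
plan(None,None,None,90.8)
E
```

```text
sc21 pad top edge y [-56.4 -50.5   0.8   2.9] 99
si21 pad top edge y [-57.7 -51.9  -4.1  -0.4] 90
w21 pad top edge y [-54.  -46.2   1.3   2.3] 751
sc23 pad top edge y [-65.2 -44.6  -0.7   2.9] 104
si23 pad top edge y [-46.9 -43.5 -41.1 -41. ] 3Traceback (most recent call last):
  File "<stdin>", line 4, in <module>
  File "h.py", line 63, in pad
    print(f,nm,np.percentile(P[s][:,1],[1,50,97,99]).round(1),s.sum())
               ~~~~~~~~~~~~~^^^^^^^^^^^^^^^^^^^^^^^^
    return _quantile_unchecked(
        a, q, axis, out, overwrite_input, method, keepdims, weights)
    return _ureduce(a,
                    func=_quantile_ureduce_func,
    ...<5 lines>...
                    overwrite_input=overwrite_input,
                    method=method)
    r = func(a, **kwargs)
    result = _quantile(arr,
                       quantiles=q,
    ...<2 lines>...
                       out=out,
                       weights=wgt)
    slices_having_nans = np.isnan(arr[-1, ...])
                                  ~~~^^^^^^^^^
IndexError: index -1 is out of bounds for axis 0 with size 0
```

```bash
cat >> h.py <<'E'
def pad(f,lo=-70,hi=5):
    P,C=pts([f],550,625,lo,hi,91,99); k=C.max(1)<110
    Q=P[k]; 
    if len(Q)<4: print(f,'few');return
    print(f,'pad top y',np.percentile(Q[:,1],[5,50,95]).round(1),len(Q))
E
python3 - <<'E'
from h import *
for f in ('sc21','si21','w21','sc23','si23'): pad(f)
a=load('sc23')['color'];cv2.imwrite('pics/c23.png',cv2.resize(a[170:300,270:460],(800,547)))
plan(None,None,None,90.8)
E
```

```text
sc21 pad top y [-56.3 -54.4  -3.4] 29
si21 pad top y [-57.4 -46.9  -2.6] 32
w21 pad top y [-48.7 -44.5   1.9] 404
sc23 pad top y [-49.9 -47.5   1.1] 32
si23 few
now [ 588.6 -264.9  285.9] yaw 90.69 tilt 0.03 t 35.65 w 0.5 F [-0.2 -0.6 -0.2]
rows 1
  [0.0000, 0.0000, 0.0000, -0.0020]
```

View pics/c23.png

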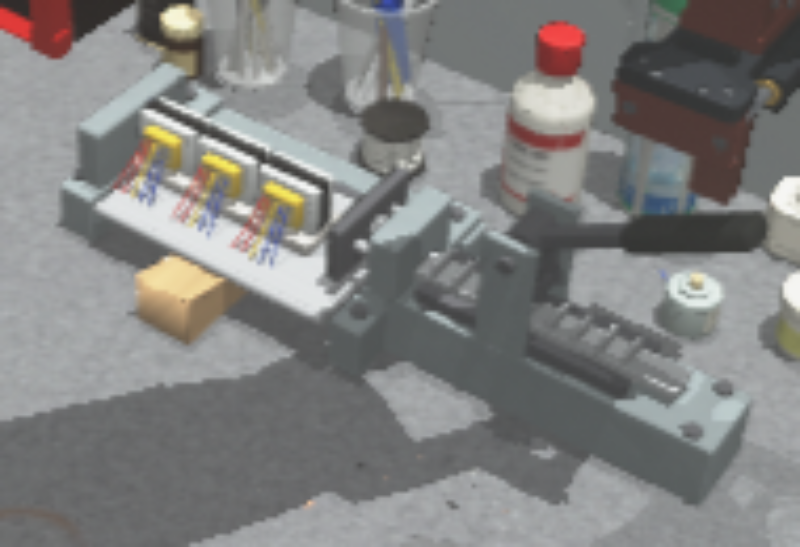

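>>> send_rows(
  rows=[
    [0,0,0.015,0,-1],
    [0,0,0.015,0,-1],
    [0,0,0.015,0,-1],
    [0,0,0.015,0,-1],
    [0,0,0.012,0,-1],
  ],
)

```text
t: 36.15
ee_pos: [589.9, -267.6, 214.7]
orientation: [2.203, 2.231, -0.002]
ft_force: [-2.2, -11.1, 16.7]
width: 0.2
```

>>> send_rows(
  rows=[
    [0,0,0.012,0,-1],
    [0,0,0.01,0,-1],
    [0,0,0,0,-1],
    [0,0,0.002,0,-1],
    [0,0,0,0,-1],
  ],
)

```text
t: 36.65
ee_pos: [590.1, -267.9, 191.9]
orientation: [2.203, 2.23, -0.001]
ft_force: [-2.7, -10.1, 18.5]
width: 0.4
```

>>> send_rows(
  rows=[
    [0,0,0.002,0,-1],
    [0,0,0.001,0,-1],
    [0,0,0,0,-1],
  ],
)

```text
t: 36.95
ee_pos: [590.1, -268.0, 191.1]
orientation: [2.203, 2.23, -0.001]
ft_force: [-7.9, -7.4, 35.5]
width: 0.6
```

Run:
```python
from h import *
plan(None,None,None,None)
```

```text
now [ 590.1 -268.   191.1] yaw 90.71 tilt 0.4 t 36.95 w 0.6 F [-7.9 -7.4 35.5]
rows 1
  [0.0000, 0.0000, 0.0000, 0.0000]
```

At the stop. Back up fully.

>>> send_rows(
  rows=[
    [0,0,-0.02,0,-1],
    [0,0,-0.02,0,-1],
    [0,0,-0.025,0,-1],
    [0,0,-0.025,0,-1],
    [0,0,-0.009,0,-1],
  ],
)

```text
t: 37.45
ee_pos: [589.0, -265.1, 286.6]
orientation: [2.208, 2.235, 0.0]
ft_force: [0.1, -0.1, -0.4]
width: 0.5
```

Run:
```python
from h import *
im=save('scene','sc24'); pad('sc24')
a=im['color'];cv2.imwrite('pics/c24.png',cv2.resize(a[170:300,270:460],(800,547)))
plan(None,None,None,90.8)
```

```text
sc24 pad top y [-62.8 -30.1  -1.7] 45
now [ 589.2 -265.2  287.2] yaw 90.69 tilt 0.06 t 37.5 w 0.7 F [ 1.4 -0.3  0.3]
rows 1
  [0.0000, 0.0000, 0.0000, -0.0020]
```

View pics/c24.png

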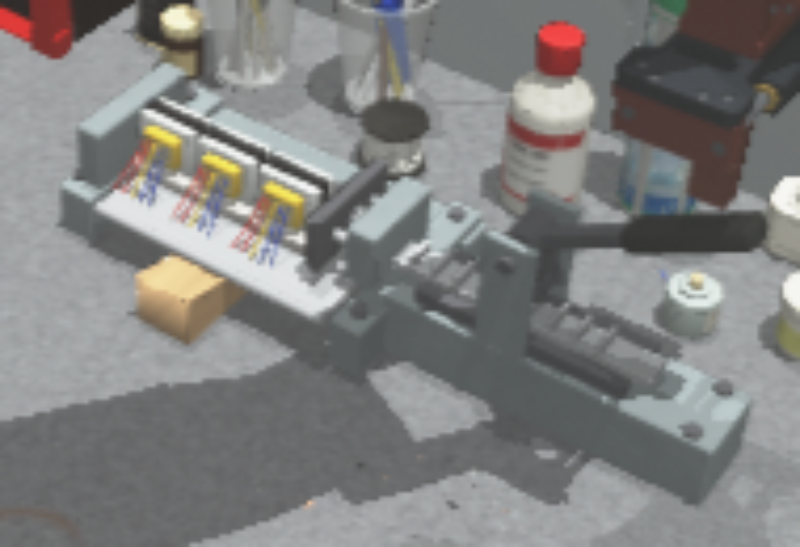

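Pad has advanced by a full step and nearly reaches the row. Third stroke.

>>> send_rows(
  rows=[
    [0,0,0.015,0,-1],
    [0,0,0.015,0,-1],
    [0,0,0.015,0,-1],
    [0,0,0.015,0,-1],
    [0,0,0.012,0,-1],
  ],
)

```text
t: 38.0
ee_pos: [589.7, -267.6, 214.1]
orientation: [2.203, 2.231, -0.002]
ft_force: [-1.1, -12.7, 16.2]
width: 0.4
```

>>> send_rows(
  rows=[
    [0,0,0.012,0,-1],
    [0,0,0.01,0,-1],
    [0,0,0.002,0,-1],
    [0,0,0,0,-1],
  ],
)

```text
t: 38.4
ee_pos: [589.8, -267.9, 191.7]
orientation: [2.204, 2.231, -0.002]
ft_force: [-3.1, -10.1, 22.3]
width: 0.3
```

>>> send_rows(
  rows=[
    [0,0,0.002,0,-1],
    [0,0,0.001,0,-1],
    [0,0,0,0,-1],
  ],
)

```text
t: 38.7
ee_pos: [589.9, -267.9, 191.0]
orientation: [2.203, 2.23, -0.002]
ft_force: [-8.9, -7.8, 40.1]
width: 0.4
```

>>> send_rows(
  rows=[
    [0,0,-0.02,0,-1],
    [0,0,-0.02,0,-1],
    [0,0,-0.025,0,-1],
    [0,0,-0.025,0,-1],
    [0,0,-0.009,0,-1],
  ],
)

```text
t: 39.2
ee_pos: [588.7, -265.0, 285.8]
orientation: [-2.207, -2.234, 0.0]
ft_force: [-0.4, -0.9, 0.6]
width: 0.5
```

Run:
```python
from h import *
im=save('scene','sc25'); pad('sc25')
a=im['color'];cv2.imwrite('pics/c25.png',cv2.resize(a[170:300,270:460],(800,547)))
plan(None,None,None,90.8); bed('sc25')
```

```text
sc25 pad top y [-25.7 -14.5   0.6] 30
now [ 589.  -265.1  286.6] yaw 90.69 tilt 0.01 t 39.25 w 0.4 F [-0.2 -0.9  0.5]
rows 1
  [0.0000, 0.0000, 0.0000, -0.0020]
bed slope x 0.2504 y 0.0092 z near(527) 36.0 far(640) 64.3 194
```

View pics/c25.png

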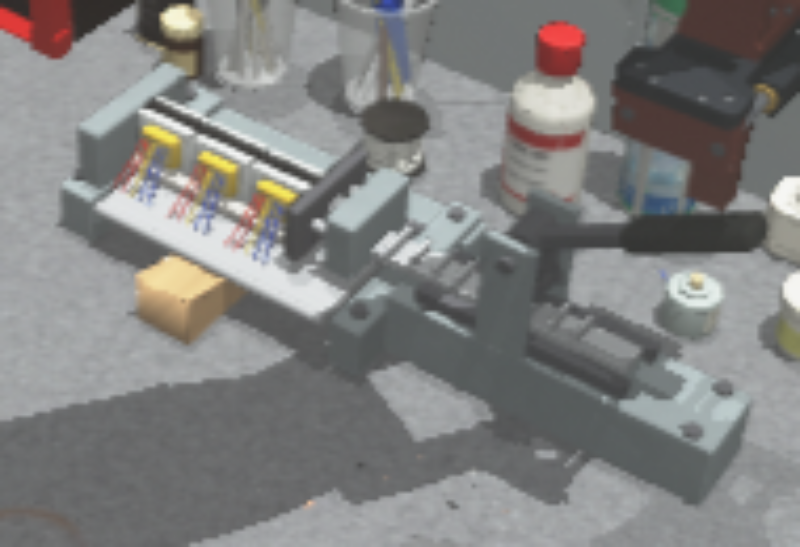

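Run:
```python
from h import *
plan(500,-90,300,90.8,n=5)
```

```text
now [ 589.  -265.1  286.6] yaw 90.69 tilt 0.01 t 39.25 w 0.4 F [-0.2 -0.9  0.5]
rows 5
  [0.0352, -0.0174, -0.0027, -0.0004]
  [0.0352, -0.0174, -0.0027, -0.0004]
  [0.0352, -0.0173, -0.0027, -0.0004]
  [0.0353, -0.0173, -0.0027, -0.0004]
  [0.0353, -0.0173, -0.0027, -0.0004]
```

>>> send_rows(
  rows=[
    [0,0,-0.014,0,-1],
    [0.044,-0.022,0,0,-1],
    [0.044,-0.022,0,0,-1],
    [0.044,-0.022,0,0,-1],
    [0.044,-0.022,0,0,-1],
  ],
)

```text
t: 39.75
ee_pos: [496.9, -88.7, 299.2]
orientation: [-2.207, -2.232, 0.002]
ft_force: [0.3, 0.6, -0.4]
width: 0.5
```

>>> send_rows(
  rows=[
    [0,0,0,0,-1],
    [0,0,0,0,-1],
    [0,0,0,0,-1],
  ],
)

```text
t: 40.05
ee_pos: [499.2, -90.7, 300.3]
orientation: [-2.208, -2.234, 0.0]
ft_force: [-0.1, -0.6, 0.1]
width: 0.4
```

```bash
cat >> h.py <<'E'
def prof(f,lo=-110,hi=30,x0=570,x1=604):
    # height profile along y
    P=cloud(load(f) if isinstance(f,str) else f).reshape(-1,3); P=P[np.isfinite(P[:,0])&(P[:,0]>x0)&(P[:,0]<x1)&(P[:,2]>20)&(P[:,2]<150)]
    print(f,[(y,round(float(np.median(P[abs(P[:,1]-y)<1][:,2])),0)) for y in range(lo,hi,2) if (abs(P[:,1]-y)<1).sum()>3])
E
python3 - <<'E'
from h import *
save('wrist','w26'); prof('w26',-80,160); prof('wr11',-110,-20); plan(None,None,None,None)
bed('w26',y0=-30,y1=130)
E
```

```text
w26 [(-80, 64.0), (-78, 64.0), (-76, 64.0), (-74, 65.0), (-72, 65.0), (-70, 64.0), (-68, 72.0), (-66, 73.0), (-64, 65.0), (-62, 65.0), (-60, 65.0), (-58, 65.0), (-54, 94.0), (-52, 96.0), (-50, 96.0), (-48, 96.0), (-46, 96.0), (-44, 96.0), (-42, 96.0), (-40, 96.0), (-38, 96.0), (-36, 96.0), (-34, 96.0), (-32, 95.0), (-30, 73.0), (-28, 43.0), (-26, 80.0), (-24, 41.0), (-22, 80.0), (-20, 41.0), (-18, 78.0), (-16, 93.0), (-14, 96.0), (-12, 96.0), (-10, 96.0), (-8, 96.0), (-6, 94.0), (-4, 93.0), (-2, 89.0), (0, 89.0), (2, 89.0), (4, 88.0), (6, 89.0), (8, 89.0), (10, 89.0), (12, 89.0), (14, 89.0), (16, 89.0), (18, 89.0), (20, 89.0), (22, 89.0), (24, 89.0), (26, 89.0), (28, 89.0), (30, 89.0), (32, 89.0), (34, 89.0), (36, 89.0), (38, 89.0), (40, 89.0), (42, 89.0), (44, 50.0), (46, 80.0), (48, 88.0), (50, 89.0), (52, 89.0), (54, 88.0), (56, 88.0), (58, 89.0), (60, 89.0), (62, 89.0), (64, 88.0), (66, 83.0)]
wr11 [(-108, 73.0), (-106, 74.0), (-92, 95.0), (-90, 96.0), (-88, 96.0), (-86, 96.0), (-84, 96.0), (-82, 96.0), (-80, 96.0), (-78, 96.0), (-76, 96.0), (-74, 96.0), (-72, 95.0), (-70, 84.0), (-68, 81.0), (-66, 81.0), (-64, 80.0), (-62, 82.0), (-60, 83.0), (-54, 95.0), (-52, 96.0), (-50, 96.0), (-48, 96.0), (-46, 94.0), (-44, 77.0), (-42, 42.0), (-40, 41.0), (-38, 41.0), (-36, 41.0), (-34, 41.0), (-32, 41.0), (-30, 41.0), (-28, 41.0), (-26, 41.0), (-24, 41.0), (-22, 41.0)]
now [499.3 -90.9 300.3] yaw 90.64 tilt 0.01 t 40.1 w 0.6 F [-0.5  0.3 -0.2]
rows 1
  [0.0000, 0.0000, 0.0000, 0.0000]
bed slope x -0.0009 y -0.0004 z near(527) 41.0 far(640) 40.9 4229
```

View pics/w26.png

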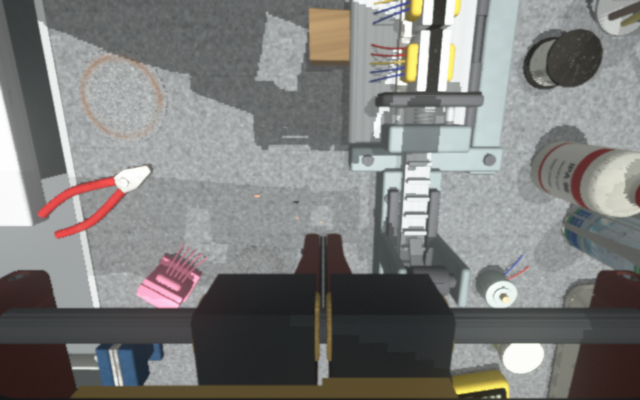

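The pad is in contact but, with the carriage moved about 41 mm and the pad about 38–39 mm, the spring is only 2–3 mm in. One more full stroke, watching the force.

Run:
```python
from h import *
plan(589.2,-265.2,300,90.7,n=5)
```

```text
now [499.3 -90.9 300.3] yaw 90.64 tilt 0.01 t 40.1 w 0.6 F [-0.5  0.3 -0.2]
rows 5
  [-0.0351, 0.0176, 0.0001, -0.0002]
  [-0.0351, 0.0176, 0.0001, -0.0002]
  [-0.0351, 0.0176, 0.0001, -0.0002]
  [-0.0351, 0.0176, 0.0001, -0.0002]
  [-0.0351, 0.0176, 0.0001, -0.0002]
```

>>> send_rows(
  rows=[
    [-0.035,0.0176,0,0,-1],
    [-0.035,0.0176,0,0,-1],
    [-0.035,0.0176,0,0,-1],
    [-0.035,0.0176,0,0,-1],
    [-0.035,0.0176,0,0,-1],
  ],
)

```text
t: 40.6
ee_pos: [589.4, -267.1, 300.0]
orientation: [-2.21, -2.232, 0.0]
ft_force: [0.7, 0.4, -0.4]
width: 0.9
```

>>> send_rows(
  rows=[
    [0,0,0,0,-1],
    [0,0,0,0,-1],
    [0,0,0.015,0,-1],
    [0,0,0.015,0,-1],
    [0,0,0.01,0,-1],
  ],
)

```text
t: 41.1
ee_pos: [588.1, -263.1, 258.9]
orientation: [-2.206, -2.235, 0.001]
ft_force: [-0.7, -0.0, 3.5]
width: 0.5
```

>>> send_rows(
  rows=[
    [0,0,0.01,0,-1],
    [0,0,0.01,0,-1],
    [0,0,0,0,-1],
  ],
)

```text
t: 41.4
ee_pos: [589.7, -265.1, 242.1]
orientation: [2.204, 2.233, -0.0]
ft_force: [-3.2, -2.4, 16.0]
width: 0.2
```

>>> send_rows(
  rows=[
    [0,0,0.008,0,-1],
    [0,0,0.008,0,-1],
    [0,0,0,0,-1],
  ],
)

```text
t: 41.7
ee_pos: [590.7, -266.7, 227.8]
orientation: [2.2, 2.229, -0.001]
ft_force: [-4.2, -9.4, 20.7]
width: 0.5
```

>>> send_rows(
  rows=[
    [0,0,0.008,0,-1],
    [0,0,0.006,0,-1],
    [0,0,0,0,-1],
  ],
)

```text
t: 42.0
ee_pos: [591.0, -268.1, 214.6]
orientation: [2.198, 2.228, -0.002]
ft_force: [-4.5, -14.2, 21.4]
width: 0.4
```

>>> send_rows(
  rows=[
    [0,0,0.006,0,-1],
    [0,0,0.006,0,-1],
    [0,0,0,0,-1],
  ],
)

```text
t: 42.3
ee_pos: [591.1, -269.1, 205.4]
orientation: [2.197, 2.227, -0.003]
ft_force: [-12.1, -15.1, 42.9]
width: 0.2
```

>>> send_rows(
  rows=[
    [0,0,0.005,0,-1],
    [0,0,0.004,0,-1],
    [0,0,0,0,-1],
  ],
)

```text
t: 42.6
ee_pos: [591.1, -268.9, 196.4]
orientation: [2.197, 2.226, -0.002]
ft_force: [-7.3, -17.6, 28.5]
width: 0.4
```

>>> send_rows(
  rows=[
    [0,0,0.003,0,-1],
    [0,0,0,0,-1],
  ],
)

```text
t: 42.8
ee_pos: [591.1, -268.9, 192.5]
orientation: [2.197, 2.227, -0.002]
ft_force: [-9.0, -16.4, 33.0]
width: 0.5
```

>>> send_rows(
  rows=[
    [0,0,0.002,0,-1],
    [0,0,0.001,0,-1],
    [0,0,0,0,-1],
  ],
)

```text
t: 43.1
ee_pos: [591.2, -268.9, 191.4]
orientation: [2.197, 2.227, -0.002]
ft_force: [-14.6, -15.2, 46.2]
width: 0.8
```

Right down at the stop. Releasing fully and moving off to inspect.

>>> send_rows(
  rows=[
    [0,0,-0.02,0,-1],
    [0,0,-0.02,0,-1],
    [0,0,-0.025,0,-1],
    [0,0,-0.025,0,-1],
    [0,0,-0.024,0,-1],
  ],
)

```text
t: 43.6
ee_pos: [588.5, -263.4, 297.9]
orientation: [-2.207, -2.235, 0.0]
ft_force: [-0.7, -0.8, -0.2]
width: 0.4
```

>>> send_rows(
  rows=[
    [0.044,-0.022,0,0,-1],
    [0.044,-0.022,0,0,-1],
    [0.044,-0.022,0,0,-1],
    [0.044,-0.022,0,0,-1],
    [0,0,0,0,-1],
  ],
)

```text
t: 44.1
ee_pos: [495.1, -84.8, 296.7]
orientation: [-2.201, -2.236, 0.002]
ft_force: [0.1, -0.8, -0.3]
width: 0.4
```

>>> send_rows(
  rows=[
    [0,0,0,0,-1],
    [0,0,0,0,-1],
  ],
)

```text
t: 44.3
ee_pos: [499.3, -89.4, 297.6]
orientation: [2.207, 2.235, 0.0]
ft_force: [0.9, 0.3, -0.3]
width: 0.6
```

Run:
```python
from h import *
im=save('wrist','w27'); prof('w27',-70,70); plan(None,None,None,None)
s=save('scene','sc27'); d=save('side','si27')
bed('w27',y0=-30,y1=130); bed('si27',y0=0,y1=130); flush('w27')
cv2.imwrite('pics/c27.png',np.hstack([cv2.resize(s['color'][170:300,270:460],(440,600)),cv2.resize(d['color'][170:320,270:390],(360,600))]))
cv2.imwrite('pics/c27b.png',cv2.resize(im['color'][0:200,300:560],(780,600)))
```

```text
w27 [(-70, 65.0), (-68, 64.0), (-66, 65.0), (-64, 65.0), (-62, 65.0), (-60, 73.0), (-58, 65.0), (-56, 64.0), (-54, 65.0), (-52, 65.0), (-50, 65.0), (-46, 95.0), (-44, 96.0), (-42, 96.0), (-40, 96.0), (-38, 96.0), (-36, 96.0), (-34, 96.0), (-32, 96.0), (-30, 96.0), (-28, 96.0), (-26, 96.0), (-24, 78.0), (-22, 80.0), (-20, 42.0), (-18, 80.0), (-16, 93.0), (-14, 95.0), (-12, 96.0), (-10, 96.0), (-8, 96.0), (-6, 94.0), (-4, 94.0), (-2, 89.0), (0, 89.0), (2, 89.0), (4, 89.0), (6, 89.0), (8, 89.0), (10, 89.0), (12, 89.0), (14, 89.0), (16, 89.0), (18, 89.0), (20, 89.0), (22, 89.0), (24, 89.0), (26, 89.0), (28, 89.0), (30, 89.0), (32, 89.0), (34, 89.0), (36, 89.0), (38, 89.0), (40, 89.0), (42, 89.0), (44, 51.0), (46, 80.0), (48, 88.0), (50, 89.0), (52, 89.0), (54, 88.0), (56, 89.0), (58, 89.0), (60, 89.0), (62, 89.0), (64, 88.0), (66, 83.0)]
now [499.4 -89.8 297.6] yaw 90.66 tilt 0.03 t 44.35 w 0.5 F [ 0.4 -0.2 -0.1]
rows 1
  [0.0000, 0.0000, 0.0000, 0.0000]
bed slope x 0.0003 y 0.0005 z near(527) 41.0 far(640) 41.0 3941
bed slope x -0.0088 y -0.0063 z near(527) 41.1 far(640) 40.1 102
cheekL [None, None, None, None, None, None, None] cheekR [np.float64(40.32), np.float64(40.91), np.float64(40.82)]
bed y 120 [None, None, None, None, None, None, None]
bed y 45 [np.float64(39.45), np.float64(40.87), np.float64(41.09), np.float64(41.04), None, None, np.float64(40.98)]
bed y -30 [np.float64(39.28), np.float64(40.8), np.float64(40.95), np.float64(40.9), np.float64(41.02), np.float64(41.22), np.float64(40.78)]
```

View pics/c27.png

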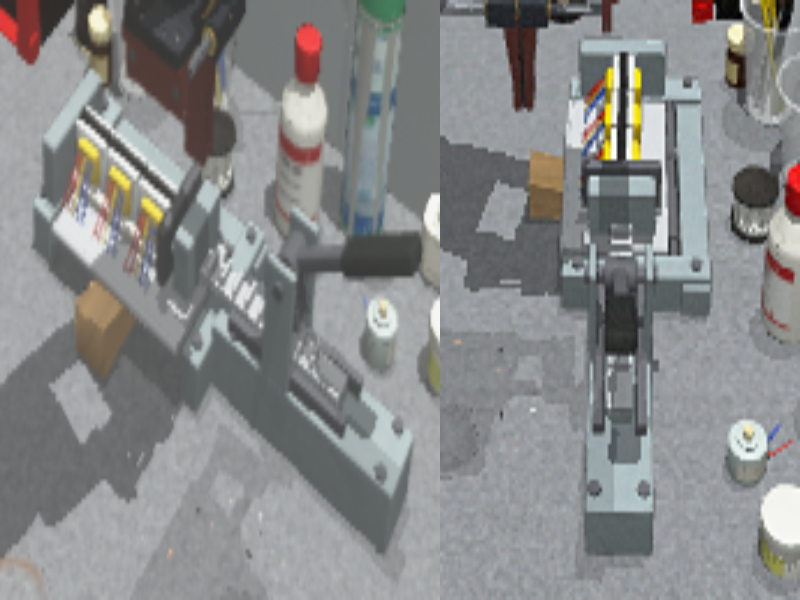

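View pics/c27b.png

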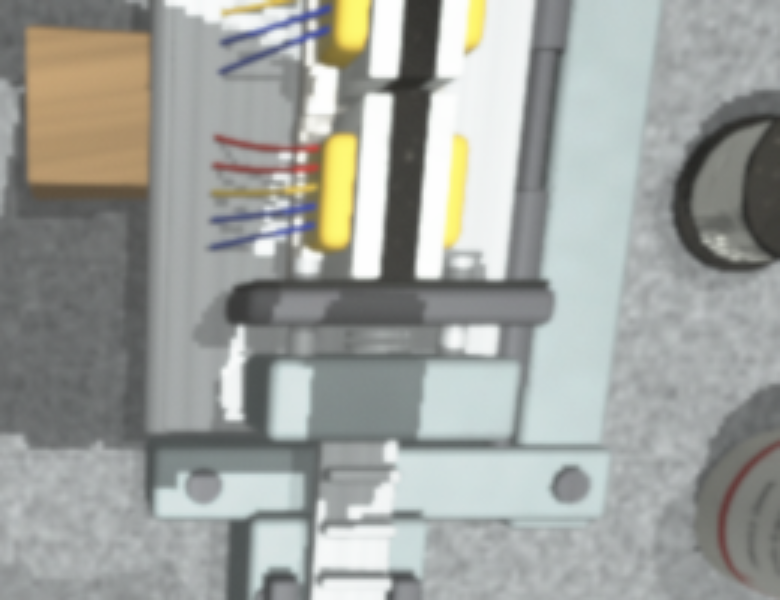

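Run:
```python
from h import *
for y in (119,69,19): tf('sc27',587,y,z0=86,z1=91.5,r=24)
P,C=pts(['si27','sc27'],560,620,-310,-225,100,215); k=C.max(1)<80
for y in (-285,-265,-245): print(y,P[k&(abs(P[:,1]-y)<5)][:,2].max())
ctrl.close_job()
```

```text
T centre [587.2 119.3] size [26.1 45.7] own yaw 1.4 75 mean [586.  118.4]
T centre [587.5  69.5] size [27.1 46.7] own yaw 0.1 83 mean [585.8  68.5]
T centre [584.9  19.1] size [30.2 43.8] own yaw 6.9 77 mean [584.7  20.5]
-285 201.300734386376
-265 189.93279161957565
-245 180.70895562309633
the job is handed in; nothing more can be done
```

The press job is finished and handed in at about t = 44 s: the bed is level on the wedge, and three transformers are clamped upright in a row.

**What I did:**
- **Wedge:** I pushed it under the near edge, then nudged it about 3.5 mm further because the bed had settled slightly low when I let go.
- **Row:** I stood the three yellow-wound transformers along the middle of the bed. I left the pink and blue look-alikes alone.
- **Lever:** I pumped it four full strokes, each down to the stop and fully back up.

**Last checks:**
- **Bed:** the close wrist view read a slope of about 0.000, flush with the cheek tops. The side view, with only about 100 points, gave -0.009.
- **Pad:** after the third stroke the spring was only about 2–3 mm in, so I added a fourth. That moved the carriage about 7 mm more while the pad stayed put, so the spring is about 9–10 mm in, at or near bottoming.
- **Row position:** the three middles are at about x = 585–587 mm and y = 119, 69 and 19 mm. The scene view gave a 7° yaw for the transformer nearest the pad. It is a coarse reading with the pad close by, and the close wrist picture shows the row straight.
- **Lever:** it is up at its starting height, and the robot touches nothing.
- **Forces:** the wrist read at most about 50 N in total, on the last stroke.
- **Bystanders:** I saw none displaced in the pictures, but I did not measure them separately.

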